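Close the slotted quarter-turn lock of an air-filter housing

ROBOT

A 7-joint arm with a two-finger parallel gripper is mounted at the origin on the work surface. World frame = base frame: x ahead of the robot, y to its left, z up, the work surface at z = 0. Lengths are in m, angles in rad, forces in N, time in s.
With the tool pointing down it reaches from about 0.4 to 0.85 m from the base axis. Payload 4.5 kg.
Tool frame: the origin (TCP) lies on the centre line of the jaws, within the pads' length; the fingertips stand 11 mm ahead of it and the grasp point (between the pads) lies 8 mm behind it; z points along the fingers, y is the line along which they close (so a half turn about z gives the same grasp; the last joint's range is limited). The gripper opens to 88 mm and grips with 3 to 60 N. Pads are 18 mm wide; open, the fingers measure 123 mm over their backs; the gripper's body (75 mm by 187 mm) begins 45 mm behind the grasp point.
Start: joints at [1.193, 0.689, -0.195, 1.565, 0.157, 0.902, -0.215], TCP at [0.25, -0.573, 0.25] pointing down, gripper open.
Joint ranges: [-3.01, 3.01], [-0.46, 2.08], [-1.47, 1.51], [0.13, 2.56], [-1, 4.14], [0.04, 2.09], [-2.66, 2.66]. Speed limits (rad/s): [2.57, 2.57, 3.14, 3.14, 3.14, 3.14, 3.14].

INTERFACE

Orientations are given as a unit quaternion [x, y, z, w].
In Python, from plant import * gives the robot as it stands. The module is installed in compiled form; this text tells all that it offers.
- The arm moves only by the tool send_rows, never from a script. Its argument "motion" is a list of rows, each an object of numbers: "x", "y", "z": the shift along the tool's x, y, z in cm; "rx", "ry", "rz": the turn, a rotation vector about the tool's x, y, z in rad; "jaw": the finger opening in cm, from 0 to 8.81. In form: [{"x": .., "y": .., "z": .., "rx": .., "ry": .., "rz": .., "jaw": ..}, ...]. A call has exactly 5 rows; each row shifts and turns the commanded pose from where the row before left it, along the tool's axes as they then stand; what a row does not reach is not made up. A row lasts 1/10 s, in which the tool goes at most 50 mm and 8.59 degrees, less where a joint would pass 70% of its speed; a pose out of reach is approached as far as the arm can. A call is refused whole if a number of a shift passes 5 or a number of a turn 0.15, either way. A call with a gripper value outside its range is refused whole. The fingers move at their own pace and stop on an object; "grip_force" is the grip in N (left out, the last holds). Time passes only in rows, so rows that do not move let the fingers close, or fill a call up. It gives the time, the measured TCP pose, the force, the opening and the grip force at its end, in the units of the state.
- get_state(): the state, without advancing time (a new reading comes with each control period).
- snapshot(name): name is "scene" or "top" or "wrist"; returns a dict with "img" (480x640x3 uint8, red, green, blue), "vertical_fov" (degrees; the focal length in pixels is half the picture's height over the tangent of half this angle, whatever the lens; pixels are square), "cx", "cy" (the principal point, pixels), "extrinsics" (4x4, takes a point from camera to world coordinates). Camera axes: x right, y up, looking along -z (the intrinsics and any distortion apply to the point x, -y, -z); pixel columns grow to the right and rows downward; lengths in m; the calibration is good to about 2 mm. A picture is of the moment at which its call begins. There is no depth.
- finish_job(): hands the job in; it is judged then, once.
The state is a dict: "clock": time; "q": joint angles; "qd": joint speeds; "joint_torque": joint torques, N m; "tool_pos": TCP position; "eef_rot": TCP orientation; "contact_force": force on the tool from outside, world axes, zero at the start; "moment": the same for the moment, N m; "opening": opening from 0.0 (shut) to 1.0 (fully open); "finger_force": force on a finger pad.
Only numpy, scipy, OpenCV 4.12 (cv2) and the standard library are available. Lean on these libraries where they do the work, as an engineer would, in place of code of your own. Each camera call takes 0.05 s, during which the arm holds its last target. There are 200 camera calls.

TASK

Take the large flat screwdriver out of its stand, set it lightly into the sunken collar on the air-filter housing's lid and turn it until the blade drops into the lock's slot, then turn the lock clockwise, gently, until it meets its stop. Do not press or wrench hard anywhere on the housing. Put the screwdriver back upright in the hole it came from, and leave the other things on the bench where they are.

Things in the scene. Friction and masses are not known exactly. Their poses are not given: they have to be found in the camera images.
- housing: air-filter housing, fixed: black box with an aluminium lid, 200 x 150 mm (x, y), lid top 55 mm above the bench, low ribs on the lid to 60 mm, small hexagon bolts in the four corners. Origin: centre of its underside; z up. A black pipe stub leaves it towards its +x; the lock's collar stands near its -x end.
- collar (a point): centre of the collar's rim, on the lock's axis (fixed to the housing, same axes), 75 mm above the bench, 55 mm from the housing's centre towards -x. The collar: an upright aluminium ring, 31 mm inside, 43 mm outside. In it lies, face up, the lock's round steel head, 29 mm across, with one straight slot right across its middle, 5.2 mm wide, 6 mm deep.
- lock_axis (a point): point on the lock's axis at lid-top height, 55 mm above the bench (fixed to the housing, same axes). The head's face lies 4 to 15 mm below the rim, different each time. It is sprung: gives way down by up to 10 mm at 1.5 N per mm. The slot's direction differs each time and is not reported; at the start it lies within 55 degrees either way of the housing's x axis.
- lock (a joint): how far the lock is turned, rad, growing clockwise seen from above: 0 to 0.15 at the start (open), 1.4 at its firm stop (closed). It turns stiffly (0.15 N m) and stays where it is left. Its mount is rubber: it twists 0.07 rad with the tool before the lock turns, and 0.07 rad more for each 0.15 N m beyond. 0.25 to 0.3 N m on the tool shows the stop; over 0.36 is hard wrenching.
- plunge (a joint): how far the lock's head is pushed down against its spring, m: 0 free, 0.010 at the most; 1.5 N per mm. 2 to 4 mm (3 to 6 N) is a light touch, over 7 mm is pressing hard. A blade resting lightly on the head does not drag it round; when the blade drops into the slot the head springs back up and the push fades.
- driver: large flat screwdriver (the one with the square handle), 165 mm long, 0.2 kg, loose, standing blade down in a hole of the stand. Origin: middle of the blade's lower edge; z up along the shank; x along the blade's width. Blade 16 mm wide (x), 2.8 mm thick (y), up to z = 22 mm; shank 10 mm thick up to z = 85 mm, where the handle begins.
- handle (a point): centre of the screwdriver's square black handle, 125 mm above the blade's edge; axes as the screwdriver's. Handle 30 x 30 mm, flats facing x and y, 80 mm long (z = 85 to 165 mm of the screwdriver), its underside resting on the stand's plate.
- stand: steel stand, fixed: level plate 80 x 200 mm (x, y), 10 mm thick, its top 95 mm above the bench, on two end legs. Two square through holes of 22 x 22 mm, at y = +50 and -50 mm on its middle line. Origin: centre of its underside. One hole holds the flat screwdriver, the other the cross-head one.
- cross_driver: bystander: slimmer cross-head screwdriver with a round handle, 22 mm thick (30 mm guard), top 170 mm above the bench, in the other hole of the stand. Origin at the bench-side end of its axis, 10 mm above the bench. Leave it.
- wrench: bystander: steel wrench lying between housing and stand, 170 mm long. Origin about its middle.
- oil_filter: bystander: white oil-filter can, 72 mm across, 85 mm high, beyond the housing. Origin: centre of its underside.
- grease_jar: bystander: white jar, 60 mm across, 75 mm high, beyond the housing. Origin: centre of its underside.
Mind the look-alikes: they are no part of the job. Leave any pink, red or yellow look-alike of the driver alone.

How it is judged:
On the way, in this order (a step that is already met when the one before it is completed fails the run):
1. the flat screwdriver is lifted out of the stand (distance of driver from where it was at the start of the episode above 0.08 m), for 0.1 s.
2. the lock is turned to its stop (1.34 rad or more) with the screwdriver upright in the collar (value of joint lock above 1.34 rad and contact force between driver and housing above 0.3 N and horizontal distance between driver and collar below 0.008 m and angle between driver's own z axis and vertical below 0.2 rad), for 0.1 s.
At the end, for the whole second after the job is handed in: the lock stands at its stop (1.34 rad or more), and the flat screwdriver stands upright (within 0.1 rad) and at rest in the hole it came from, within 12 mm of where it was (value of joint lock above 1.34 rad and distance of driver from where it was at the start of the episode below 0.012 m and angle between driver's own z axis and vertical below 0.1 rad and linear speed of driver below 0.03 m/s); the robot touches nothing.
It fails at once if the screwdriver is pressed or wrenched on the housing or its lock with more than 55 N (contact force between driver and housing above 55 N).
It fails at once if the lock's head is pushed down hard, more than 7.5 mm (value of joint plunge above 0.0075 m).
It fails at once if the other screwdriver is moved more than 15 mm (distance of cross_driver from where it was at the start of the episode above 0.015 m).
It fails at once if the wrench, oil filter or jar is moved more than 20 mm (distance of any of wrench, oil_filter, grease_jar from where it was at the start of the episode above 0.02 m).
It also fails if it takes over 72 s, if anything falls off the work surface, if the arm or the gripper's body presses on something with over 40 N, if the wrist force passes 120 N, or if a joint passes its speed limit or range.

## Working session

There is one attempt and no reset: what is moved stays moved. The work goes in short steps, Python scripts to look and compute and a tool call to move; the robot and the scene stay as the last step left them, time stands still between calls to the robot, and variables do not carry over. Pictures are saved under pics/ and viewed, at most 13 in all, crops included, and the job is handed in when it is done.

Besides the shell and the picture viewer there is one more tool, called after "Emit:" as name([rows], argument=value, ...), one row to a line, values as JSON. send_rows: Moves the arm, as the interface text tells. Its arguments: {"type":"object","properties":{"motion":{"type":"array"},"grip_force":{"type":"number"}},"required":["motion"]}

```bash
mkdir -p pics
cat > h.py <<'E'
from plant import *
import numpy as np, cv2
from scipy.spatial.transform import Rotation as R
def snap(n,f):
    s=snapshot(n); cv2.imwrite('pics/'+f,cv2.cvtColor(s['img'],cv2.COLOR_RGB2BGR)); return s
def ray(s,u,v,z):
    f=240/np.tan(np.radians(s['vertical_fov'])/2); E=np.array(s['extrinsics'])
    d=E[:3,:3]@np.array([(u-s['cx'])/f,-(v-s['cy'])/f,-1]); o=E[:3,3]
    return o+d*(z-o[2])/d[2]
def proj(s,p):
    f=240/np.tan(np.radians(s['vertical_fov'])/2); E=np.array(s['extrinsics'])
    c=E[:3,:3].T@(np.array(p)-E[:3,3]); return s['cx']+f*c[0]/-c[2], s['cy']-f*c[1]/-c[2]
E
python3 - <<'E'
from h import *
import pickle
ss={}
for n in ['top','scene']:
    s=snap(n,n+'1.png'); ss[n]=s
    print(n,{k:v for k,v in s.items() if k!='img'})
pickle.dump(ss,open('s1.pkl','wb'))
print(get_state())
E
```

```text
top {'vertical_fov': 45.64080483897099, 'cx': 327.52814423637903, 'cy': 237.88905602340628, 'extrinsics': array([[-0.01092151,  0.98056382, -0.1958962 ,  0.34191223],
       [-0.99965271, -0.01540552, -0.02138062,  0.0952071 ],
       [-0.02398294,  0.19559466,  0.98039153,  1.37567344],
       [ 0.        ,  0.        ,  0.        ,  1.        ]])}
scene {'vertical_fov': 43.09125944335206, 'cx': 331.0479732741065, 'cy': 234.45505371219912, 'extrinsics': array([[-0.79823112, -0.34589612,  0.49313584,  1.25142298],
       [ 0.60210473, -0.48161337,  0.63680331,  0.91363039],
       [ 0.01723302,  0.80523564,  0.59270447,  0.85687014],
       [ 0.        ,  0.        ,  0.        ,  1.        ]])}
{'clock': 0.1, 'q': array([ 1.19276588,  0.68990501, -0.19450386,  1.56617965,  0.15730128,
        0.90252215, -0.21509577]), 'qd': array([-0.00030796, -0.00064771, -0.00162833, -0.00355449,  0.00073098,
        0.00103584, -0.00036539]), 'joint_torque': array([-3.39422244e-03, -5.28502142e+01, -1.27110310e+00, -1.53838420e+01,
       -5.24829479e-02,  1.99573900e-03,  3.80579297e-05]), 'tool_pos': array([ 0.24992159, -0.57228133,  0.24900285]), 'eef_rot': array([ 9.78867665e-01,  2.04493117e-01, -2.29170276e-04, -7.79304327e-04]), 'contact_force': array([-0.45169854, -0.15589005, -0.65785983]), 'moment': array([-0.05158849,  0.02501442, -0.03535193]), 'finger_force': 0.0, 'opening': 0.9991123343467389}
```

View pics/top1.png

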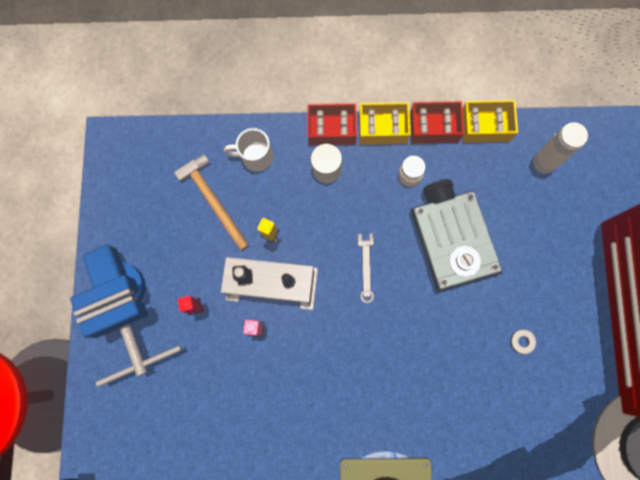

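View pics/scene1.png

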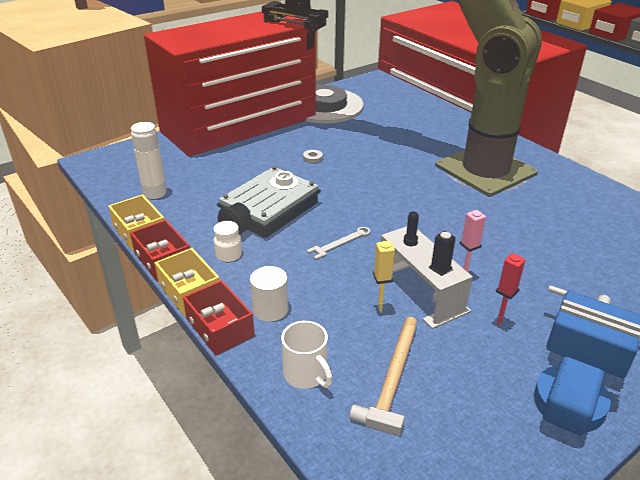

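The top view shows the stand with the square handle at about (240,272) and the cross-head at (288,281). The wrench is near (366,268) and the collar near (465,261). Pink, red and yellow look-alikes stand around the stand at (253,328), (189,305) and (267,228).

Run:
```python
from h import *
import pickle
ss=pickle.load(open('s1.pkl','rb')); s=ss['top']; t=ss['scene']
P=lambda n,u,v,z,q=s: print(n,ray(q,u,v,z).round(4))
P('flat top',239,268,.175); P('cross',288,281,.17); P('collar',465,261,.075)
for c in [(224,258),(317,267),(313,304),(221,291)]: P('stand',*c,.095)
P('yellow',267,224,.165);P('pink',253,325,.165);P('red',188,302,.165)
P('flat sc',444,236,.175,t);P('cross sc',412,214,.17,t);P('collar sc',284,178,.075,t)
P('yellow',384,244,.165,t);P('pink',475,213,.165,t);P('red',512,258,.165,t)
for c in [(413,210),(471,192),(500,270),(438,288)]: P('house',*c,.055)
# white/dark masks
img=s['img']; sub=cv2.resize(img[235:320,205:335],None,fx=6,fy=6,interpolation=cv2.INTER_CUBIC)
sub2=cv2.resize(img[175:300,400:515],None,fx=4,fy=4,interpolation=cv2.INTER_CUBIC)
h=max(sub.shape[0],sub2.shape[0])
cv2.imwrite('pics/c1.png',cv2.cvtColor(sub,cv2.COLOR_RGB2BGR))
```

```text
flat top [0.5193 0.311  0.175 ]
cross [0.4906 0.2066 0.17  ]
collar [ 0.5428 -0.1912  0.075 ]
stand [0.5547 0.3602 0.095 ]
stand [0.5309 0.1478 0.095 ]
stand [0.4473 0.1573 0.095 ]
stand [0.4793 0.3651 0.095 ]
yellow [0.6168 0.2533 0.165 ]
pink [0.3991 0.2808 0.165 ]
red [0.4492 0.4204 0.165 ]
flat sc [0.513 0.31  0.175]
cross sc [0.5063 0.2152 0.17  ]
collar sc [ 0.5535 -0.1828  0.075 ]
yellow [0.613  0.2528 0.165 ]
pink [0.3938 0.2823 0.165 ]
red [0.4493 0.4229 0.165 ]
house [ 0.6702 -0.0799  0.055 ]
house [ 0.712  -0.2195  0.055 ]
house [ 0.5236 -0.2751  0.055 ]
house [ 0.4837 -0.13    0.055 ]
```

View pics/c1.png

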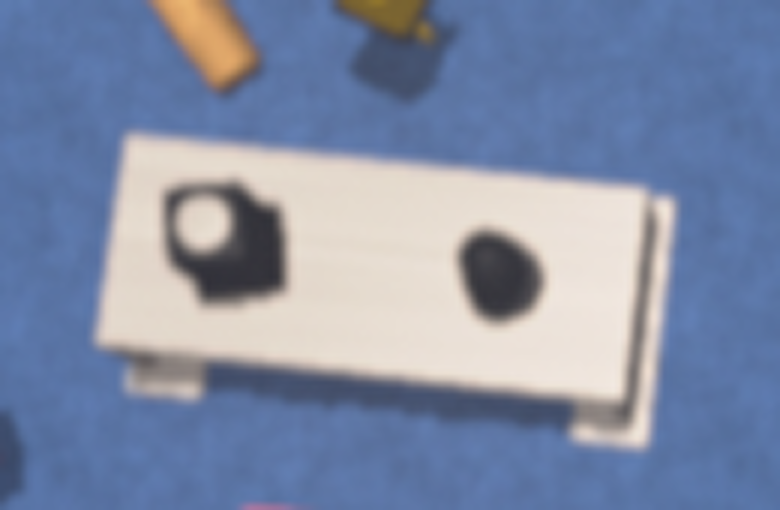

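Emit:
send_rows([
  {"x": 3,"y": -2.7,"z": -1},
  {"x": 3,"y": -2.7,"z": -1},
  {"x": 3,"y": -2.7,"z": -1},
  {"x": 3,"y": -2.7,"z": -1},
  {"x": 3,"y": -2.7,"z": -1},
])

```text
schema error: expected keys x, y, z, rx, ry, rz, jaw
```

Emit:
send_rows([
  {"x": 3,"y": -2.7,"z": -1},
  {"x": 3,"y": -2.7,"z": -1},
  {"x": 3,"y": -2.7,"z": -1},
  {"x": 3,"y": -2.7},
  {"x": 3,"y": -2.7},
])

```text
schema error: expected keys x, y, z, rx, ry, rz, jaw
```

Run:
```python
from h import *
import pickle
ss=pickle.load(open('s1.pkl','rb')); s=ss['top']
c=[ray(s,*p,.095)[:2] for p in [(225.8,257),(313,266.3),(308.7,302),(221,292.8)]]
print(np.round(c,4)); m=np.mean(c,0); e=(c[0]-c[1]+c[3]-c[2])/2; e2=(c[0]-c[3]+c[1]-c[2])/2
print(m,np.linalg.norm(e),np.linalg.norm(e2),np.degrees(np.arctan2(e[1],e[0])),np.degrees(np.arctan2(e2[1],e2[0])))
print('holes',m+.05*e/np.linalg.norm(e),m-.05*e/np.linalg.norm(e))
w=snap('wrist','w1.png'); st=get_state(); print(st['clock'],st['tool_pos'],st['eef_rot'],w['extrinsics'],w['vertical_fov'])
```

```text
[[0.5569 0.3561]
 [0.5326 0.1568]
 [0.4519 0.167 ]
 [0.4752 0.365 ]]
[0.50416532 0.26122564] 0.20009335699592404 0.08175426928053423 83.16522884805818 -6.685638367323402
holes [0.51011564 0.31087032] [0.49821499 0.21158097]
0.15 [ 0.24991723 -0.57235139  0.24911408] [ 9.78874190e-01  2.04462279e-01 -2.03735169e-04 -6.74633688e-04] [[ 0.40115231  0.87606685  0.26755131  0.31874782]
 [-0.91601047  0.38406807  0.11582978 -0.54116761]
 [-0.00128328 -0.29154518  0.9565562   0.38378763]
 [ 0.          0.          0.          1.        ]] 63.78855721758251
```

Emit:
send_rows([
  {"x": 3,"y": -2.7,"z": -1,"rx": 0,"ry": 0,"rz": 0,"jaw": 8.8},
  {"x": 3,"y": -2.7,"z": -1,"rx": 0,"ry": 0,"rz": 0,"jaw": 8.8},
  {"x": 3,"y": -2.7,"z": -1,"rx": 0,"ry": 0,"rz": 0,"jaw": 8.8},
  {"x": 3,"y": -2.7,"z": -1,"rx": 0,"ry": 0,"rz": 0,"jaw": 8.8},
  {"x": 3,"y": -2.7,"z": -1,"rx": 0,"ry": 0,"rz": 0,"jaw": 8.8},
])

```text
clock: 0.65
tool_pos: [0.334, -0.3874, 0.2999]
eef_rot: [0.979, 0.204, -0.0, -0.0]
contact_force: [1.9, -0.2, 0.6]
opening: 1.001
finger_force: 0.0
```

Emit:
send_rows([
  {"x": 3,"y": -2.7,"z": -1,"rx": 0,"ry": 0,"rz": 0,"jaw": 8.8},
  {"x": 3,"y": -2.7,"z": -1,"rx": 0,"ry": 0,"rz": 0,"jaw": 8.8},
  {"x": 3,"y": -2.7,"z": -1,"rx": 0,"ry": 0,"rz": 0,"jaw": 8.8},
  {"x": 3,"y": -2.7,"z": 0,"rx": 0,"ry": 0,"rz": 0,"jaw": 8.8},
  {"x": 3,"y": -2.7,"z": 0,"rx": 0,"ry": 0,"rz": 0,"jaw": 8.8},
])

```text
clock: 1.15
tool_pos: [0.4175, -0.2037, 0.33]
eef_rot: [0.979, 0.204, 0.0, 0.0]
contact_force: [-0.3, 0.2, 0.1]
opening: 1.001
finger_force: 0.0
```

Run:
```python
from h import *
import pickle
w=snap('wrist','w2.png'); pickle.dump(w,open('w2.pkl','wb')); print(proj(w,[.548,-.187,.075]))
```

```text
(np.float64(365.43742086869617), np.float64(66.94754514481755))
```

View pics/w2.png

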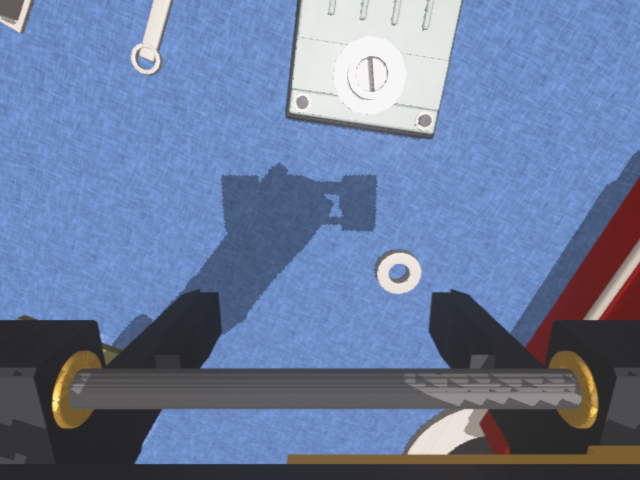

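The wrist view shows the collar ring centred near (370,76). The slot in its head runs almost along the image's vertical, from about (369,58) to (372,90). I'll fit both.

Run:
```python
from h import *
import pickle
w=pickle.load(open('w2.pkl','rb')); g=cv2.cvtColor(w['img'],cv2.COLOR_RGB2GRAY)
m=(g>240).astype(np.uint8); m[:, :320]=0; m[:,420:]=0; m[130:]=0
n,l,st,c=cv2.connectedComponentsWithStats(m); i=1+np.argmax(st[1:,4]); print(st[i],c[i])
cs,_=cv2.findContours((l==i).astype(np.uint8),cv2.RETR_EXTERNAL,cv2.CHAIN_APPROX_NONE)
k=max(cs,key=cv2.contourArea); e=cv2.fitEllipse(cv2.convexHull(k)); print('ring',e)
print('collar',ray(w,*e[0],.075), 'diam', np.linalg.norm(ray(w,e[0][0]-e[1][0]/2,e[0][1],.075)-ray(w,e[0][0]+e[1][0]/2,e[0][1],.075)))
cv2.imwrite('pics/w2c.png',cv2.resize(cv2.cvtColor(w['img'][30:120,325:415],cv2.COLOR_RGB2BGR),None,fx=6,fy=6,interpolation=cv2.INTER_CUBIC))
for q in [(305,0),(288,116),(434,136),(463,0)]: print(ray(w,*q,.055).round(4))
```

```text
[ 333   36   74   79 3608] [368.82732816  74.68486696]
ring ((369.2897033691406, 74.91285705566406), (72.31348419189453, 78.3660659790039), 13.206233024597168)
collar [ 0.54326508 -0.19322961  0.075     ] diam 0.06755264343930947
[ 0.5804 -0.1115  0.055 ]
[ 0.4786 -0.1356  0.055 ]
[ 0.5206 -0.2801  0.055 ]
[ 0.6396 -0.2465  0.055 ]
```

View pics/w2c.png

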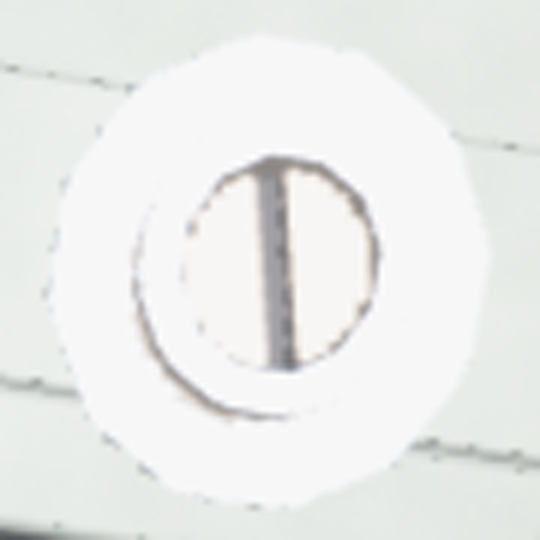

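Emit:
send_rows([
  {"x": 2.5,"y": -4.2,"z": 0,"rx": 0,"ry": 0,"rz": 0,"jaw": 8.8},
  {"x": 2.5,"y": -4.2,"z": 0,"rx": 0,"ry": 0,"rz": 0,"jaw": 8.8},
  {"x": 2.5,"y": -4.2,"z": 0,"rx": 0,"ry": 0,"rz": 0,"jaw": 8.8},
  {"x": 2.5,"y": -4.2,"z": 0,"rx": 0,"ry": 0,"rz": 0,"jaw": 8.8},
  {"x": 2.5,"y": -4.2,"z": 0,"rx": 0,"ry": 0,"rz": 0,"jaw": 8.8},
])

```text
clock: 1.7
tool_pos: [0.4473, 0.0388, 0.3297]
eef_rot: [0.979, 0.204, -0.0, 0.0]
contact_force: [1.6, -0.6, 0.1]
opening: 0.998
finger_force: 0.0
```

Emit:
send_rows([
  {"x": 2.5,"y": -4.2,"z": 0,"rx": 0,"ry": 0,"rz": 0,"jaw": 8.8},
  {"x": 2.5,"y": -4.2,"z": 0,"rx": 0,"ry": 0,"rz": 0,"jaw": 8.8},
  {"x": 2.5,"y": -4.2,"z": 0,"rx": 0,"ry": 0,"rz": 0,"jaw": 8.8},
  {"x": 2.5,"y": -4.2,"z": 0,"rx": 0,"ry": 0,"rz": 0,"jaw": 8.8},
  {"x": 0,"y": 0,"z": 0,"rx": 0,"ry": 0,"rz": 0,"jaw": 8.8},
])

```text
clock: 2.2
tool_pos: [0.4709, 0.2397, 0.3296]
eef_rot: [0.978, 0.21, 0.001, -0.003]
contact_force: [0.1, -1.4, -0.9]
opening: 0.998
finger_force: 0.0
```

Run:
```python
from h import *
import pickle
w=pickle.load(open('w2.pkl','rb'))
a=ray(w,325+272/6,30+165/6,.066);b=ray(w,325+285/6,30+368/6,.066);print('slot ctr',(a+b)/2,'dir',np.degrees(np.arctan2(a[1]-b[1],a[0]-b[0])),np.linalg.norm(a-b))
print('flange',ray(w,369.3,74.9,.055),'rim',ray(w,372,73.5,.075))
w=snap('wrist','w3.png'); pickle.dump(w,open('w3.pkl','wb')); s=get_state(); print(s['tool_pos'],s['q'],proj(w,[.51,.311,.175]))
```

```text
slot ctr [ 0.54563991 -0.19547022  0.066     ] dir 29.606638967806937 0.030017410597135905
flange [ 0.54620958 -0.19430208  0.055     ] rim [ 0.54537895 -0.19502078  0.075     ]
[0.47115585 0.23509944 0.32928707] [-0.35571812  0.46975368 -0.30059324  1.74937491  0.16348806  0.94654513
 -1.87349063] (np.float64(260.0478930457343), np.float64(139.69870207682578))
```

View pics/w3.png

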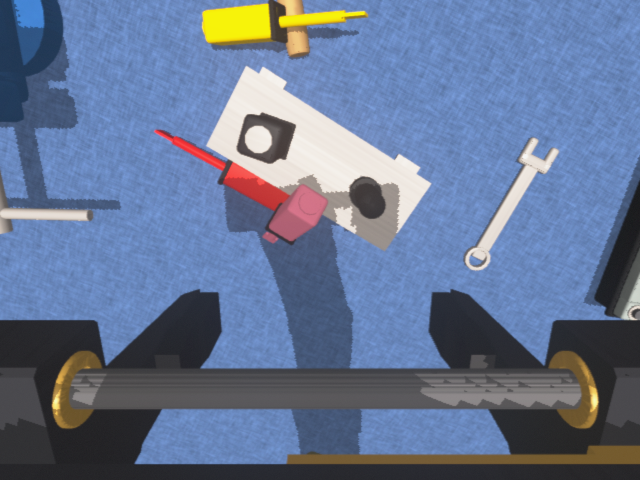

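The wrist view shows the square handle with its cap at (259,138), where I predicted it, and the cross-head at (367,197). The pink, red and yellow look-alikes have toppled by themselves. Pink's handle now lies over the stand's near edge at about (300,205), so my fingers must keep clear of it.

Run:
```python
from h import *
import pickle
w=pickle.load(open('w3.pkl','rb')); im=w['img'].astype(int)
g=im.max(2); m=(g<75).astype(np.uint8)
cap=(im.min(2)>225).astype(np.uint8)
M=np.zeros_like(m); M[100:172,225:305]=1
m*=M
cs,_=cv2.findContours(m,cv2.RETR_EXTERNAL,cv2.CHAIN_APPROX_NONE); k=max(cs,key=cv2.contourArea); hull=cv2.convexHull(k)
a=cv2.approxPolyDP(hull,2,True)[:,0]; print(a.tolist())
E_=np.array(w['extrinsics']); print('cam',E_[:3,3].round(3))
for p,q in zip(a,np.roll(a,-1,0)):
    for z in(.175,.095):
        A=ray(w,*p,z);B=ray(w,*q,z); d=B-A; print(z,p,q,A.round(4),np.linalg.norm(d).round(4),np.degrees(np.arctan2(d[1],d[0])).round(1)%90)
crop=cv2.resize(w['img'][90:260,195:405],None,fx=3.6,fy=3.5,interpolation=cv2.INTER_CUBIC)
cv2.imwrite('pics/w3c.png',cv2.cvtColor(crop,cv2.COLOR_RGB2BGR))
for q in [(246,67),(431,185),(389,250),(207,147)]: print('st',ray(w,*q,.095).round(4))
for n,q in [('pink near',(327,200)),('pink top',(300,177)),('pink left',(268,235))]: print(n,ray(w,*q,.12).round(3))
```

```text
[[253, 116], [266, 116], [290, 126], [289, 138], [281, 156], [275, 158]]
cam [0.539 0.271 0.465]
0.175 [253 116] [266 116] [0.5232 0.3216 0.175 ] 0.0093 24.299999999999997
0.095 [253 116] [266 116] [0.5187 0.3356 0.095 ] 0.0119 24.299999999999997
0.175 [266 116] [290 126] [0.527  0.3131 0.175 ] 0.0183 2.299999999999997
0.095 [266 116] [290 126] [0.5236 0.3248 0.095 ] 0.0234 2.299999999999997
0.175 [290 126] [289 138] [0.5278 0.2948 0.175 ] 0.0084 17.80000000000001
0.095 [290 126] [289 138] [0.5246 0.3015 0.095 ] 0.0107 17.80000000000001
0.175 [289 138] [281 156] [0.5198 0.2923 0.175 ] 0.0142 88.30000000000001
0.095 [289 138] [281 156] [0.5144 0.2982 0.095 ] 0.0182 88.30000000000001
0.175 [281 156] [275 158] [0.5055 0.2927 0.175 ] 0.0047 42.19999999999999
0.095 [281 156] [275 158] [0.4962 0.2987 0.095 ] 0.006 42.19999999999999
0.175 [275 158] [253 116] [0.5024 0.2962 0.175 ] 0.0329 50.7
0.095 [275 158] [253 116] [0.4922 0.3031 0.095 ] 0.042 50.7
st [0.5546 0.3562 0.095 ]
st [0.5302 0.1574 0.095 ]
st [0.4553 0.1642 0.095 ]
st [0.4754 0.3648 0.095 ]
pink near [0.48  0.244 0.12 ]
pink top [0.489 0.274 0.12 ]
pink left [0.428 0.28  0.12 ]
```

View pics/w3c.png

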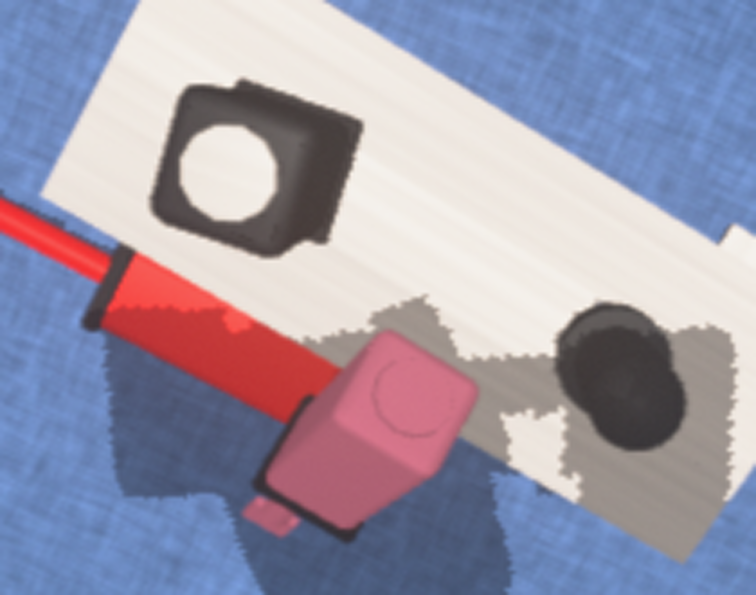

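Run:
```python
from h import *
import pickle
V=[pickle.load(open('w3.pkl','rb')),snap('top','t2.png'),snap('scene','s2.png')]
def hue(s,lo,hi,sm):
    h=cv2.cvtColor(s['img'],cv2.COLOR_RGB2HSV); hh=h[...,0].astype(int)
    return (((hh>=lo)&(hh<=hi)) if lo<hi else ((hh>=lo)|(hh<=hi)))&(h[...,1]>=sm[0])&(h[...,1]<=sm[1])&(h[...,2]>90)
X,Y,Z=np.meshgrid(np.arange(.38,.60,.003),np.arange(.2,.46,.003),np.arange(0.02,.2,.005),indexing='ij')
for n,sm in (('pink',(70,175)),('red',(190,255))):
    ok=np.ones(X.shape,bool)
    for s in V:
        m=cv2.dilate(hue(s,170,5,sm).astype(np.uint8),np.ones((3,3)))
        f=240/np.tan(np.radians(s['vertical_fov'])/2);E=np.array(s['extrinsics'])
        c=(np.stack([X,Y,Z],-1)-E[:3,3])@E[:3,:3]
        u=np.round(s['cx']+f*c[...,0]/-c[...,2]).astype(int);v=np.round(s['cy']-f*c[...,1]/-c[...,2]).astype(int)
        i=(u>=0)&(u<640)&(v>=0)&(v<480); r=np.zeros(X.shape,bool); r[i]=m[v[i],u[i]]>0
        ok&=r
    for k in range(0,X.shape[2],2):
        q=ok[:,:,k]
        if q.any(): print(n,'z%.3f'%Z[0,0,k],'x',X[:,:,k][q].min().round(3),X[:,:,k][q].max().round(3),'y',Y[:,:,k][q].min().round(3),Y[:,:,k][q].max().round(3),q.sum())
```

```text
pink z0.020 x 0.431 0.461 y 0.338 0.44 37
pink z0.030 x 0.431 0.461 y 0.338 0.437 25
pink z0.040 x 0.443 0.443 y 0.35 0.35 1
```

Run:
```python
import cv2,numpy as np
a=cv2.imread('pics/s2.png')[180:360,330:570]; b=cv2.imread('pics/t2.png')[220:340,160:340]
a=cv2.resize(a,(400,300),interpolation=cv2.INTER_CUBIC); b=cv2.resize(b,(400,300),interpolation=cv2.INTER_CUBIC)
cv2.imwrite('pics/st2.png',np.hstack([a,b]))
```

```text
(no output)
```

View pics/st2.png

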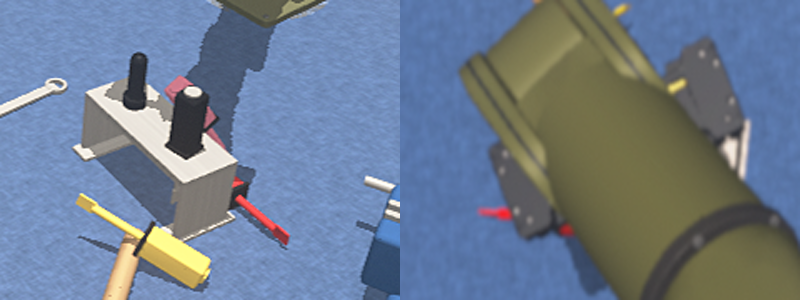

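The scene view shows pink leaning on the stand's robot-side edge, with its end above the plate at about scene pixel (429–441, 226–234). Red lies low against the leg, and the arm hides the top view. I'll get pink's height from two views.

Run:
```python
from h import *
import pickle
w=pickle.load(open('w3.pkl','rb')); s=pickle.load(open('s1.pkl','rb'))['scene']
for n,p in (('right',(327,200)),('top',(302,184)),('capctr',(309,201))):
    for z in (.10,.12,.14,.16): q=ray(w,*p,z); print(n,q.round(3),np.round(proj(s,q)))
s2=cv2.imread('pics/s2.png'); h=cv2.cvtColor(s2,cv2.COLOR_BGR2HSV)
m=(h[...,1]>60)&(h[...,1]<190)&((h[...,0]>165)|(h[...,0]<5))&(h[...,2]>70); m[:, :420]=0;m[:,475:]=0;m[:215]=0;m[275:]=0
v,u=np.nonzero(m);print(u.min(),v[u==u.min()],v.min(),u[v==v.min()],u.max())
```

```text
right [0.477 0.242 0.1  ] [428. 243.]
right [0.48  0.244 0.12 ] [429. 236.]
right [0.484 0.246 0.14 ] [429. 229.]
right [0.487 0.247 0.16 ] [430. 222.]
top [0.481 0.27  0.1  ] [436. 251.]
top [0.484 0.27  0.12 ] [436. 243.]
top [0.487 0.27  0.14 ] [437. 236.]
top [0.491 0.27  0.16 ] [437. 228.]
capctr [0.469 0.258 0.1  ] [436. 246.]
capctr [0.473 0.259 0.12 ] [436. 239.]
capctr [0.477 0.259 0.14 ] [436. 232.]
capctr [0.48 0.26 0.16] [437. 224.]
429 [233 234] 226 [436 437 438 439 440] 464
```

Emit:
send_rows([
  {"x": 0,"y": 0,"z": 0,"rx": 0,"ry": 0,"rz": 0.14,"jaw": 5.2},
  {"x": 0,"y": 0,"z": 0,"rx": 0,"ry": 0,"rz": 0.14,"jaw": 5.2},
  {"x": 0,"y": 0,"z": 0,"rx": 0,"ry": 0,"rz": 0.14,"jaw": 5.2},
  {"x": 0,"y": 0,"z": 0,"rx": 0,"ry": 0,"rz": 0,"jaw": 5.2},
  {"x": 0,"y": 0,"z": 0,"rx": 0,"ry": 0,"rz": 0,"jaw": 5.2},
])

```text
clock: 2.85
tool_pos: [0.4721, 0.2297, 0.3297]
eef_rot: [1.0, -0.004, 0.0, 0.0]
contact_force: [0.1, 0.4, -0.1]
opening: 0.594
finger_force: 0.0
```

```bash
cat >> h.py <<'E'
def to(p,yaw=None):
    s=get_state(); M=R.from_quat(s['eef_rot']); m=M.as_matrix()
    print('clk',round(s['clock'],2),'pos',s['tool_pos'].round(4),'yaw',np.degrees(np.arctan2(m[1,0],m[0,0])).round(2),'q7',s['q'][6].round(3),'F',np.round(s['contact_force'],1),'M',np.round(s['moment'],3),'open',s['opening']*88.1)
    if p is not None: print('cm',(M.inv().apply(np.array(p)-s['tool_pos'])*100).round(2))
    if yaw is not None:
        y=np.radians(yaw); T=R.from_matrix(np.array([[np.cos(y),np.sin(y),0],[np.sin(y),-np.cos(y),0],[0,0,-1]])); print('rot',(M.inv()*T).as_rotvec().round(4))
    return s
E
python3 -c "
from h import *
to([.51,.311,.14],0)"
```

```text
clk 2.85 pos [0.4721 0.2297 0.3297] yaw -0.4 q7 -2.224 F [ 0.1  0.4 -0.1] M [ 0.027 -0.016 -0.008] open 52.34467242448366
cm [ 3.74 -8.17 18.97]
rot [ 0.0009 -0.     -0.0071]
```

Emit:
send_rows([
  {"x": 0,"y": 0,"z": 0,"rx": 0,"ry": 0,"rz": -0.145,"jaw": 5.2},
  {"x": 0,"y": 0,"z": 0,"rx": 0,"ry": 0,"rz": -0.145,"jaw": 5.2},
  {"x": 0,"y": 0,"z": 0,"rx": 0,"ry": 0,"rz": -0.145,"jaw": 5.2},
  {"x": 0,"y": 0,"z": 0,"rx": 0,"ry": 0,"rz": -0.145,"jaw": 5.2},
  {"x": 0,"y": 0,"z": 0,"rx": 0,"ry": 0,"rz": -0.145,"jaw": 5.2},
])

```text
clock: 3.35
tool_pos: [0.4721, 0.2303, 0.3297]
eef_rot: [0.935, 0.354, -0.0, 0.0]
contact_force: [-0.2, 0.7, -0.1]
opening: 0.591
finger_force: 0.0
```

Emit:
send_rows([
  {"x": 0,"y": 0,"z": 0,"rx": 0,"ry": 0,"rz": -0.145,"jaw": 5.2},
  {"x": 0,"y": 0,"z": 0,"rx": 0,"ry": 0,"rz": -0.145,"jaw": 5.2},
  {"x": 0,"y": 0,"z": 0,"rx": 0,"ry": 0,"rz": -0.145,"jaw": 5.2},
  {"x": 0,"y": 0,"z": 0,"rx": 0,"ry": 0,"rz": -0.145,"jaw": 5.2},
  {"x": 0,"y": 0,"z": 0,"rx": 0,"ry": 0,"rz": -0.145,"jaw": 5.2},
])

```text
clock: 3.85
tool_pos: [0.4721, 0.2302, 0.3297]
eef_rot: [0.749, 0.663, -0.0, 0.0]
contact_force: [0.7, 0.4, 1.0]
opening: 0.59
finger_force: 0.0
```

Emit:
send_rows([
  {"x": 0,"y": 0,"z": 0,"rx": 0,"ry": 0,"rz": -0.145,"jaw": 5.2},
  {"x": 0,"y": 0,"z": 0,"rx": 0,"ry": 0,"rz": -0.145,"jaw": 5.2},
  {"x": 0,"y": 0,"z": 0,"rx": 0,"ry": 0,"rz": -0.145,"jaw": 5.2},
  {"x": 0,"y": 0,"z": 0,"rx": 0,"ry": 0,"rz": -0.145,"jaw": 5.2},
  {"x": 0,"y": 0,"z": 0,"rx": 0,"ry": 0,"rz": -0.145,"jaw": 5.2},
])

```text
clock: 4.35
tool_pos: [0.4722, 0.2302, 0.3297]
eef_rot: [0.465, 0.885, -0.0, 0.0]
contact_force: [0.2, 0.3, -0.6]
opening: 0.59
finger_force: 0.0
```

Emit:
send_rows([
  {"x": 0,"y": 0,"z": 0,"rx": 0,"ry": 0,"rz": -0.145,"jaw": 5.2},
  {"x": 0,"y": 0,"z": 0,"rx": 0,"ry": 0,"rz": -0.145,"jaw": 5.2},
  {"x": 0,"y": 0,"z": 0,"rx": 0,"ry": 0,"rz": -0.145,"jaw": 5.2},
  {"x": 0,"y": 0,"z": 0,"rx": 0,"ry": 0,"rz": -0.145,"jaw": 5.2},
  {"x": 0,"y": 0,"z": 0,"rx": 0,"ry": 0,"rz": -0.145,"jaw": 5.2},
])

```text
clock: 4.85
tool_pos: [0.4722, 0.2301, 0.3298]
eef_rot: [0.121, 0.993, -0.0, 0.0]
contact_force: [0.2, -0.7, 0.8]
opening: 0.589
finger_force: 0.0
```

```bash
python3 -c "
from h import *
to([.51,.311,.14],180)"
```

```text
clk 4.85 pos [0.4722 0.2301 0.3298] yaw 166.11 q7 0.204 F [ 0.2 -0.7  0.8] M [ 0.056 -0.106  0.039] open 51.851733108823396
cm [-1.71  8.77 18.97]
rot [-0.0005  0.0005 -0.2424]
```

Emit:
send_rows([
  {"x": 0,"y": 0,"z": 0,"rx": 0,"ry": 0,"rz": -0.121,"jaw": 5.2},
  {"x": 0,"y": 0,"z": 0,"rx": 0,"ry": 0,"rz": -0.121,"jaw": 5.2},
  {"x": -1.26,"y": 2.7,"z": 0,"rx": 0,"ry": 0,"rz": 0,"jaw": 5.2},
  {"x": -1.26,"y": 2.7,"z": 0,"rx": 0,"ry": 0,"rz": 0,"jaw": 5.2},
  {"x": -1.26,"y": 2.7,"z": 0,"rx": 0,"ry": 0,"rz": 0,"jaw": 5.2},
])

```text
clock: 5.35
tool_pos: [0.5115, 0.3114, 0.3297]
eef_rot: [0.004, 1.0, -0.0, 0.0]
contact_force: [0.3, 0.2, 1.7]
opening: 0.59
finger_force: 0.0
```

Emit:
send_rows([
  {"x": 0,"y": 0,"z": 3,"rx": 0,"ry": 0,"rz": 0,"jaw": 5.2},
  {"x": 0,"y": 0,"z": 3,"rx": 0,"ry": 0,"rz": 0,"jaw": 5.2},
  {"x": 0,"y": 0,"z": 3,"rx": 0,"ry": 0,"rz": 0,"jaw": 5.2},
  {"x": 0,"y": 0,"z": 2,"rx": 0,"ry": 0,"rz": 0,"jaw": 5.2},
  {"x": 0,"y": 0,"z": 0,"rx": 0,"ry": 0,"rz": 0,"jaw": 5.2},
])

```text
clock: 5.85
tool_pos: [0.5098, 0.3093, 0.2169]
eef_rot: [0.003, 1.0, -0.002, -0.002]
contact_force: [0.2, 0.3, 0.7]
opening: 0.59
finger_force: 0.0
```

Run:
```python
from h import *
import pickle
to([.51,.311,.14],180)
w=snap('wrist','w4.png'); pickle.dump(w,open('w4.pkl','wb')); print(proj(w,[.51,.311,.175]))
im=w['img'].astype(int); m=(im.min(2)>225).astype(np.uint8)
n,l,st,c=cv2.connectedComponentsWithStats(m)
for i in range(1,n):
    if st[i,4]>150: print(st[i],c[i].round(1),ray(w,*c[i],.175).round(4))
```

```text
clk 5.85 pos [0.5098 0.3093 0.2169] yaw 179.62 q7 0.253 F [0.2 0.3 0.7] M [ 0.097 -0.124  0.006] open 51.98256105688048
cm [-0.04  0.2   7.69]
rot [-0.0043 -0.0038 -0.0065]
(np.float64(326.2429343774651), np.float64(284.13234488084174))
[   0  153   67  172 3119] [ 31.1 242.5] [0.4878 0.169  0.175 ]
[ 109  189   62   82 2116] [130.1 216.1] [0.475  0.2188 0.175 ]
[ 147  233  153   57 3154] [225.  268.8] [0.5017 0.2614 0.175 ]
[ 358  264   38   35 1012] [375.1 281. ] [0.5084 0.3352 0.175 ]
```

View pics/w4.png

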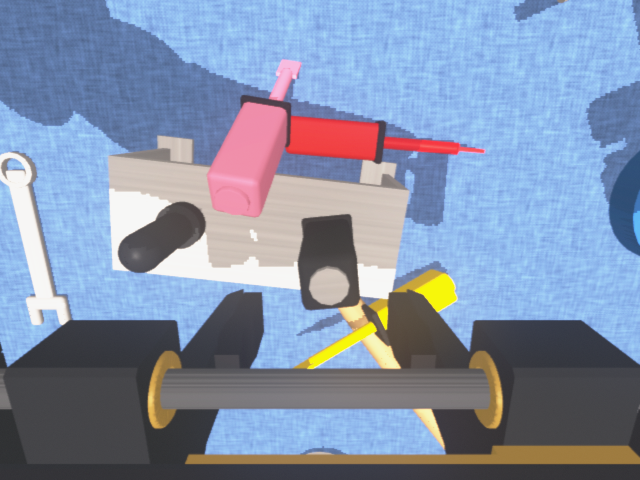

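The cap sits at (328,287), within 3 px of the prediction, between the two fingers. Pink ends at about (240,213), beside the handle's robot-side face and clear of the left finger's path. I'll descend and grip.

Emit:
send_rows([
  {"x": 0,"y": 0.15,"z": 2,"rx": -0.004,"ry": -0.004,"rz": -0.005,"jaw": 5.2},
  {"x": 0,"y": 0,"z": 2,"rx": 0,"ry": 0,"rz": 0,"jaw": 5.2},
  {"x": 0,"y": 0,"z": 2,"rx": 0,"ry": 0,"rz": 0,"jaw": 5.2},
  {"x": 0,"y": 0,"z": 1.6,"rx": 0,"ry": 0,"rz": 0,"jaw": 5.2},
  {"x": 0,"y": 0,"z": 0,"rx": 0,"ry": 0,"rz": 0,"jaw": 5.2},
])

```text
clock: 6.4
tool_pos: [0.5105, 0.3128, 0.1428]
eef_rot: [0.001, 1.0, 0.001, 0.001]
contact_force: [-0.3, 0.5, -0.3]
opening: 0.593
finger_force: 0.0
```

Emit:
send_rows([
  {"x": 0,"y": 0,"z": 0,"rx": 0,"ry": 0,"rz": 0,"jaw": 2.5},
  {"x": 0,"y": 0,"z": 0,"rx": 0,"ry": 0,"rz": 0,"jaw": 2.5},
  {"x": 0,"y": 0,"z": 0,"rx": 0,"ry": 0,"rz": 0,"jaw": 2.5},
  {"x": 0,"y": 0,"z": 0,"rx": 0,"ry": 0,"rz": 0,"jaw": 2.5},
  {"x": 0,"y": 0,"z": 0,"rx": 0,"ry": 0,"rz": 0,"jaw": 2.5},
], grip_force=40)

```text
clock: 6.9
tool_pos: [0.5111, 0.3136, 0.1446]
eef_rot: [0.002, 1.0, 0.002, 0.003]
contact_force: [-0.1, -2.4, 6.0]
opening: 0.339
finger_force: 39.1
```

```bash
python3 -c "
from h import *
s=to([.51,.311,.14],180);print(s['finger_force'])"
```

```text
clk 6.9 pos [0.5111 0.3136 0.1446] yaw 179.83 q7 0.165 F [-0.1 -2.4  6. ] M [-0.408 -0.065  0.059] open 29.904857802677164
cm [ 0.11 -0.27  0.46]
rot [ 0.004   0.0054 -0.003 ]
39.08550431973708
```

Emit:
send_rows([
  {"x": 0,"y": 0,"z": -2,"rx": 0,"ry": 0,"rz": 0,"jaw": 2.5},
  {"x": 0,"y": 0,"z": -3,"rx": 0,"ry": 0,"rz": 0,"jaw": 2.5},
  {"x": 0,"y": 0,"z": -3,"rx": 0,"ry": 0,"rz": 0,"jaw": 2.5},
  {"x": 0,"y": 0,"z": -3,"rx": 0,"ry": 0,"rz": 0,"jaw": 2.5},
  {"x": 0,"y": 0,"z": -3,"rx": 0,"ry": 0,"rz": 0,"jaw": 2.5},
])

```text
clock: 7.4
tool_pos: [0.5096, 0.313, 0.2844]
eef_rot: [0.001, 1.0, 0.002, 0.002]
contact_force: [0.7, 0.9, -3.0]
opening: 0.343
finger_force: 39.0
```

Run:
```python
from h import *
import pickle
s=to([.545,-.195,.30],180);print(s['finger_force'])
w=snap('wrist','w5.png'); c=snap('scene','s5.png'); pickle.dump((w,c),open('w5.pkl','wb'))
tip=s['tool_pos']-[0,0,.1346]; print('tip',proj(w,tip),proj(c,tip))
a=np.round(proj(w,tip)).astype(int);b=np.round(proj(c,tip)).astype(int)
A=w['img'][max(a[1]-70,0):a[1]+50,a[0]-60:a[0]+60];B=c['img'][b[1]-70:b[1]+30,b[0]-50:b[0]+50]
r=lambda i:cv2.resize(i,(400,400),interpolation=cv2.INTER_CUBIC)
cv2.imwrite('pics/c5.png',cv2.cvtColor(np.hstack([r(A),r(B)]),cv2.COLOR_RGB2BGR))
```

```text
clk 7.4 pos [0.5096 0.313  0.2844] yaw 179.87 q7 0.321 F [ 0.7  0.9 -3. ] M [ 0.068 -0.209 -0.017] open 30.184671286741363
cm [ -3.66 -50.78  -1.74]
rot [ 0.0038  0.0032 -0.0022]
39.01287196546036
tip (np.float64(322.53331999706967), np.float64(232.2911232314451)) (np.float64(444.7216992638301), np.float64(246.66837983446632))
```

View pics/c5.png

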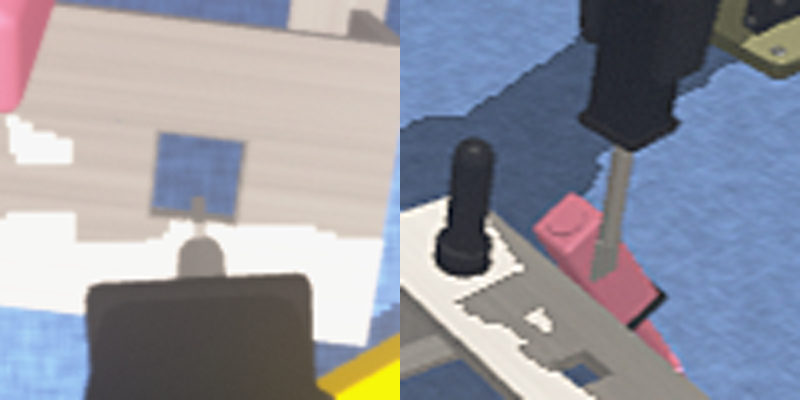

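The crop shows the blade edge-on in the wrist view (left half, around (198,215)), so its width runs along tool x, and the tip is centred under the TCP. The scene half shows the blade clear of the plate, and the pink look-alike is where it was.

Emit:
send_rows([
  {"x": 0,"y": 0,"z": -3,"rx": 0,"ry": 0,"rz": 0,"jaw": 2.5},
  {"x": 0,"y": 0,"z": -3,"rx": 0,"ry": 0,"rz": 0,"jaw": 2.5},
  {"x": -0.4,"y": -3,"z": 0,"rx": 0,"ry": 0,"rz": 0,"jaw": 2.5},
  {"x": -0.4,"y": -4.5,"z": 0,"rx": 0,"ry": 0,"rz": 0,"jaw": 2.5},
  {"x": -0.4,"y": -4.5,"z": 0,"rx": 0,"ry": 0,"rz": 0,"jaw": 2.5},
])

```text
clock: 8.0
tool_pos: [0.5209, 0.1915, 0.3418]
eef_rot: [0.0, 1.0, 0.001, 0.001]
contact_force: [0.8, -0.6, -2.0]
opening: 0.341
finger_force: 39.0
```

Emit:
send_rows([
  {"x": -0.4,"y": -4.5,"z": 0,"rx": 0,"ry": 0,"rz": 0,"jaw": 2.5},
  {"x": -0.4,"y": -4.5,"z": 0,"rx": 0,"ry": 0,"rz": 0,"jaw": 2.5},
  {"x": -0.4,"y": -4.5,"z": 0,"rx": 0,"ry": 0,"rz": 0,"jaw": 2.5},
  {"x": -0.4,"y": -4.5,"z": 0,"rx": 0,"ry": 0,"rz": 0,"jaw": 2.5},
  {"x": -0.4,"y": -4.5,"z": 0,"rx": 0,"ry": 0,"rz": 0,"jaw": 2.5},
])

```text
clock: 8.5
tool_pos: [0.5402, -0.0345, 0.3409]
eef_rot: [0.001, 1.0, 0.002, 0.001]
contact_force: [1.1, 0.1, -2.6]
opening: 0.338
finger_force: 39.0
```

Emit:
send_rows([
  {"x": -0.4,"y": -4.5,"z": 0,"rx": 0,"ry": 0,"rz": 0,"jaw": 2.5},
  {"x": -0.1,"y": -4.5,"z": 0,"rx": 0,"ry": 0,"rz": 0,"jaw": 2.5},
  {"x": 0,"y": -4.5,"z": 0,"rx": 0,"ry": 0,"rz": 0,"jaw": 2.5},
  {"x": 0,"y": -2,"z": 0,"rx": 0,"ry": 0,"rz": -0.13,"jaw": 2.5},
  {"x": 0,"y": 0,"z": 0,"rx": 0,"ry": 0,"rz": -0.13,"jaw": 2.5},
])

```text
clock: 9.0
tool_pos: [0.5442, -0.1926, 0.3392]
eef_rot: [-0.127, 0.992, 0.001, 0.0]
contact_force: [0.2, 0.9, -3.3]
opening: 0.343
finger_force: 39.0
```

Emit:
send_rows([
  {"x": 0,"y": 0,"z": 0,"rx": 0,"ry": 0,"rz": -0.13,"jaw": 2.5},
  {"x": 0,"y": 0,"z": 0,"rx": 0,"ry": 0,"rz": -0.13,"jaw": 2.5},
  {"x": 0,"y": 0,"z": 0,"rx": 0,"ry": 0,"rz": 0,"jaw": 2.5},
  {"x": 0,"y": 0,"z": 0,"rx": 0,"ry": 0,"rz": 0,"jaw": 2.5},
  {"x": 0,"y": 0,"z": 0,"rx": 0,"ry": 0,"rz": 0,"jaw": 2.5},
])

```text
clock: 9.5
tool_pos: [0.5452, -0.1873, 0.3413]
eef_rot: [-0.255, 0.967, 0.001, 0.002]
contact_force: [-0.1, -0.4, -2.4]
opening: 0.34
finger_force: 39.0
```

```bash
python3 -c "
from h import *
to([.545,-.195,.235],209.6)"
```

```text
clk 9.5 pos [ 0.5452 -0.1873  0.3413] yaw -150.48 q7 1.64 F [-0.1 -0.4 -2.4] M [ 0.145 -0.063  0.021] open 29.917305659100318
cm [ 0.45 -0.68 10.63]
rot [ 0.0017  0.0048 -0.0013]
```

Emit:
send_rows([
  {"x": 0.25,"y": -0.35,"z": 3.5,"rx": 0.001,"ry": 0.004,"rz": 0,"jaw": 2.5},
  {"x": 0.2,"y": -0.35,"z": 3.5,"rx": 0,"ry": 0,"rz": 0,"jaw": 2.5},
  {"x": 0,"y": 0,"z": 3.5,"rx": 0,"ry": 0,"rz": 0,"jaw": 2.5},
  {"x": 0,"y": 0,"z": 0,"rx": 0,"ry": 0,"rz": 0,"jaw": 2.5},
  {"x": 0,"y": 0,"z": 0,"rx": 0,"ry": 0,"rz": 0,"jaw": 2.5},
])

```text
clock: 10.0
tool_pos: [0.5454, -0.195, 0.2375]
eef_rot: [-0.256, 0.967, 0.001, 0.001]
contact_force: [0.2, -0.3, -1.7]
opening: 0.342
finger_force: 39.0
```

Run:
```python
from h import *
import pickle
s=to([.545,-.195,.235],209.6)
w=snap('wrist','w6.png'); pickle.dump(w,open('w6.pkl','wb'))
tip=s['tool_pos']-[0,0,.1346]; a=np.array(proj(w,tip)); print('tip',a,'collar',proj(w,[.545,-.195,.075]),proj(w,[.545,-.195,.066]))
x0,y0=int(a[0])-70,int(a[1])-85; print(x0,y0)
cv2.imwrite('pics/c6.png',cv2.resize(cv2.cvtColor(w['img'][y0:y0+105,x0:x0+140],cv2.COLOR_RGB2BGR),None,fx=5.7,fy=5.7,interpolation=cv2.INTER_CUBIC))
```

```text
clk 10.0 pos [ 0.5454 -0.195   0.2375] yaw -150.39 q7 1.544 F [ 0.2 -0.3 -1.7] M [ 0.115 -0.113  0.001] open 30.10624032294518
cm [0.04 0.02 0.25]
rot [0.0008 0.0019 0.0002]
tip [323.08038364 231.79660162] collar (np.float64(323.4782163488386), np.float64(221.84052900072982)) (np.float64(323.50856817584025), np.float64(219.13664040265357))
253 146
```

View pics/c6.png

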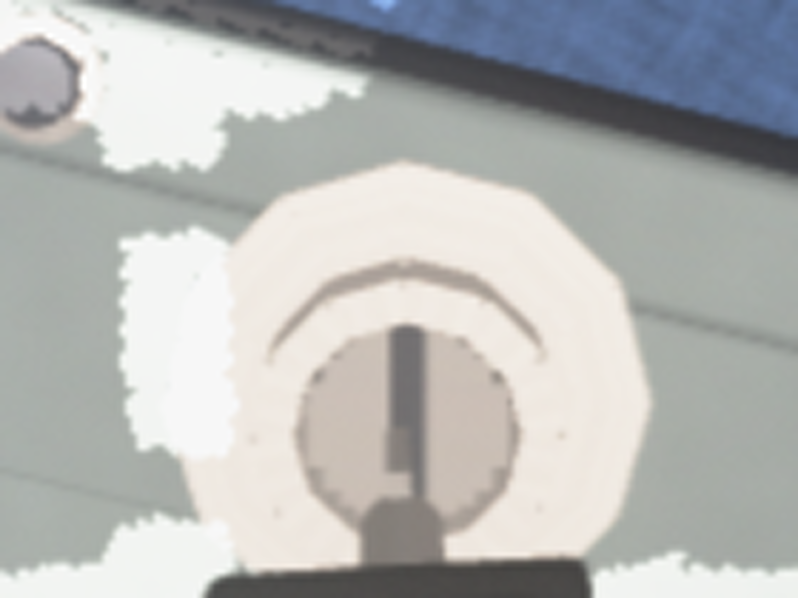

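The crop shows the slot running vertically at about column 406 and the blade at about column 399 (crop pixels). So the directions agree, and the blade is about 0.8 mm off in −y of the tool. I'll correct that and lower gently.

Emit:
send_rows([
  {"x": 0,"y": 0.08,"z": 1.2,"rx": 0.001,"ry": 0.002,"rz": 0,"jaw": 2.5},
  {"x": 0,"y": 0,"z": 1,"rx": 0,"ry": 0,"rz": 0,"jaw": 2.5},
  {"x": 0,"y": 0,"z": 0.4,"rx": 0,"ry": 0,"rz": 0,"jaw": 2.5},
  {"x": 0,"y": 0,"z": 0,"rx": 0,"ry": 0,"rz": 0,"jaw": 2.5},
  {"x": 0,"y": 0,"z": 0,"rx": 0,"ry": 0,"rz": 0,"jaw": 2.5},
])

```text
clock: 10.55
tool_pos: [0.5449, -0.1946, 0.211]
eef_rot: [-0.256, 0.967, -0.0, -0.0]
contact_force: [0.0, -0.1, -1.6]
opening: 0.341
finger_force: 39.0
```

```bash
python3 -c "
from h import *
to([.5446,-.1943,.205],209.6)"
```

```text
clk 10.55 pos [ 0.5449 -0.1946  0.211 ] yaw -150.37 q7 1.512 F [ 0.  -0.1 -1.6] M [ 0.141 -0.174 -0.043] open 30.042406182812485
cm [0.01 0.04 0.6 ]
rot [-0.0005 -0.0003  0.0005]
```

Tip is at about 0.076. I'll lower it 1 mm per row with y +0.04.

Emit:
send_rows([
  {"x": 0,"y": 0.04,"z": 0.1,"rx": 0,"ry": 0,"rz": 0,"jaw": 2.5},
  {"x": 0,"y": 0,"z": 0.1,"rx": 0,"ry": 0,"rz": 0,"jaw": 2.5},
  {"x": 0,"y": 0,"z": 0.1,"rx": 0,"ry": 0,"rz": 0,"jaw": 2.5},
  {"x": 0,"y": 0,"z": 0.1,"rx": 0,"ry": 0,"rz": 0,"jaw": 2.5},
  {"x": 0,"y": 0,"z": 0,"rx": 0,"ry": 0,"rz": 0,"jaw": 2.5},
])

```text
clock: 11.05
tool_pos: [0.5445, -0.1943, 0.2067]
eef_rot: [-0.256, 0.967, -0.0, -0.0]
contact_force: [-0.4, -0.4, -2.0]
opening: 0.34
finger_force: 39.0
```

Emit:
send_rows([
  {"x": 0,"y": 0,"z": 0.1,"rx": 0,"ry": 0,"rz": 0,"jaw": 2.5},
  {"x": 0,"y": 0,"z": 0.1,"rx": 0,"ry": 0,"rz": 0,"jaw": 2.5},
  {"x": 0,"y": 0,"z": 0.1,"rx": 0,"ry": 0,"rz": 0,"jaw": 2.5},
  {"x": 0,"y": 0,"z": 0,"rx": 0,"ry": 0,"rz": 0,"jaw": 2.5},
  {"x": 0,"y": 0,"z": 0,"rx": 0,"ry": 0,"rz": 0,"jaw": 2.5},
])

```text
clock: 11.55
tool_pos: [0.5446, -0.1943, 0.2038]
eef_rot: [-0.256, 0.967, -0.0, -0.0]
contact_force: [-0.5, 0.6, -3.0]
opening: 0.34
finger_force: 39.0
```

```bash
python3 -c "
from h import *
to([.5446,-.1943,.205],209.6)"
```

```text
clk 11.55 pos [ 0.5446 -0.1943  0.2038] yaw -150.36 q7 1.503 F [-0.5  0.6 -3. ] M [ 0.133 -0.103  0.019] open 29.971869035608364
cm [-0.   -0.   -0.12]
rot [-0.0005 -0.0005  0.0006]
```

Emit:
send_rows([
  {"x": 0,"y": 0,"z": 0.1,"rx": 0,"ry": 0,"rz": 0,"jaw": 2.5},
  {"x": 0,"y": 0,"z": 0.1,"rx": 0,"ry": 0,"rz": 0,"jaw": 2.5},
  {"x": 0,"y": 0,"z": 0.1,"rx": 0,"ry": 0,"rz": 0,"jaw": 2.5},
  {"x": 0,"y": 0,"z": 0,"rx": 0,"ry": 0,"rz": 0,"jaw": 2.5},
  {"x": 0,"y": 0,"z": 0,"rx": 0,"ry": 0,"rz": 0,"jaw": 2.5},
])

```text
clock: 12.05
tool_pos: [0.5446, -0.1943, 0.2008]
eef_rot: [-0.256, 0.967, -0.0, -0.0]
contact_force: [-0.2, 0.4, -3.2]
opening: 0.34
finger_force: 39.0
```

Emit:
send_rows([
  {"x": 0,"y": 0,"z": 0.1,"rx": 0,"ry": 0,"rz": 0,"jaw": 2.5},
  {"x": 0,"y": 0,"z": 0.1,"rx": 0,"ry": 0,"rz": 0,"jaw": 2.5},
  {"x": 0,"y": 0,"z": 0,"rx": 0,"ry": 0,"rz": 0,"jaw": 2.5},
  {"x": 0,"y": 0,"z": 0,"rx": 0,"ry": 0,"rz": 0,"jaw": 2.5},
  {"x": 0,"y": 0,"z": 0,"rx": 0,"ry": 0,"rz": 0,"jaw": 2.5},
])

```text
clock: 12.55
tool_pos: [0.5446, -0.1943, 0.1989]
eef_rot: [-0.256, 0.967, -0.0, -0.0]
contact_force: [0.0, 0.2, -2.8]
opening: 0.336
finger_force: 39.0
```

Emit:
send_rows([
  {"x": 0,"y": 0,"z": 0.1,"rx": 0,"ry": 0,"rz": 0,"jaw": 2.5},
  {"x": 0,"y": 0,"z": 0.1,"rx": 0,"ry": 0,"rz": 0,"jaw": 2.5},
  {"x": 0,"y": 0,"z": 0,"rx": 0,"ry": 0,"rz": 0,"jaw": 2.5},
  {"x": 0,"y": 0,"z": 0,"rx": 0,"ry": 0,"rz": 0,"jaw": 2.5},
  {"x": 0,"y": 0,"z": 0,"rx": 0,"ry": 0,"rz": 0,"jaw": 2.5},
])

```text
clock: 13.05
tool_pos: [0.5446, -0.1943, 0.1969]
eef_rot: [-0.256, 0.967, -0.0, -0.0]
contact_force: [0.1, 0.6, -1.7]
opening: 0.338
finger_force: 39.0
```

Emit:
send_rows([
  {"x": 0,"y": 0,"z": 0.1,"rx": 0,"ry": 0,"rz": 0,"jaw": 2.5},
  {"x": 0,"y": 0,"z": 0.1,"rx": 0,"ry": 0,"rz": 0,"jaw": 2.5},
  {"x": 0,"y": 0,"z": 0,"rx": 0,"ry": 0,"rz": 0,"jaw": 2.5},
  {"x": 0,"y": 0,"z": 0,"rx": 0,"ry": 0,"rz": 0,"jaw": 2.5},
  {"x": 0,"y": 0,"z": 0,"rx": 0,"ry": 0,"rz": 0,"jaw": 2.5},
])

```text
clock: 13.55
tool_pos: [0.5447, -0.1943, 0.1951]
eef_rot: [-0.256, 0.967, -0.0, -0.0]
contact_force: [-0.0, -0.2, 0.9]
opening: 0.338
finger_force: 39.0
```

```bash
python3 -c "
from h import *
to([.5446,-.1943,.195],209.6)"
```

```text
clk 13.55 pos [ 0.5447 -0.1943  0.1951] yaw -150.37 q7 1.492 F [-0.  -0.2  0.9] M [ 0.084 -0.089  0.002] open 29.818802472147404
cm [0.01 0.   0.01]
rot [-0.0008 -0.0002  0.0006]
```

Emit:
send_rows([
  {"x": 0,"y": 0,"z": 0,"rx": 0,"ry": 0,"rz": 0.06,"jaw": 2.5},
  {"x": 0,"y": 0,"z": 0,"rx": 0,"ry": 0,"rz": 0.06,"jaw": 2.5},
  {"x": 0,"y": 0,"z": 0,"rx": 0,"ry": 0,"rz": 0.06,"jaw": 2.5},
  {"x": 0,"y": 0,"z": 0,"rx": 0,"ry": 0,"rz": 0.06,"jaw": 2.5},
  {"x": 0,"y": 0,"z": 0,"rx": 0,"ry": 0,"rz": 0,"jaw": 2.5},
])

```text
clock: 14.05
tool_pos: [0.5448, -0.1943, 0.1952]
eef_rot: [-0.138, 0.99, -0.001, 0.0]
contact_force: [-0.2, 0.1, 0.9]
opening: 0.344
finger_force: 39.1
```

```bash
python3 -c "
from h import *
to([.5446,-.1943,.195],209.6)"
```

```text
clk 14.05 pos [ 0.5448 -0.1943  0.1952] yaw -164.12 q7 1.279 F [-0.2  0.1  0.9] M [ 0.022 -0.16  -0.048] open 30.26281170305847
cm [0.02 0.01 0.02]
rot [-1.200e-03  1.000e-04 -2.394e-01]
```

Emit:
send_rows([
  {"x": 0,"y": 0,"z": 0,"rx": 0,"ry": 0,"rz": 0.06,"jaw": 2.5},
  {"x": 0,"y": 0,"z": 0,"rx": 0,"ry": 0,"rz": 0.06,"jaw": 2.5},
  {"x": 0,"y": 0,"z": 0,"rx": 0,"ry": 0,"rz": 0.06,"jaw": 2.5},
  {"x": 0,"y": 0,"z": 0,"rx": 0,"ry": 0,"rz": 0,"jaw": 2.5},
  {"x": 0,"y": 0,"z": 0,"rx": 0,"ry": 0,"rz": 0,"jaw": 2.5},
])

```text
clock: 14.55
tool_pos: [0.5449, -0.1943, 0.195]
eef_rot: [-0.05, 0.999, -0.0, 0.0]
contact_force: [0.4, 0.1, 0.3]
opening: 0.34
finger_force: 39.2
```

```bash
python3 -c "
from h import *
to([.5446,-.1943,.195],209.6)"
```

```text
clk 14.55 pos [ 0.5449 -0.1943  0.195 ] yaw -174.28 q7 1.123 F [0.4 0.1 0.3] M [-0.004 -0.38   0.146] open 29.99666549233196
cm [ 0.03 -0.    0.  ]
rot [-1.000e-03  3.000e-04 -4.169e-01]
```

Emit:
send_rows([
  {"x": 0,"y": 0,"z": 0,"rx": 0,"ry": 0,"rz": 0.08,"jaw": 2.5},
  {"x": 0,"y": 0,"z": 0,"rx": 0,"ry": 0,"rz": 0.08,"jaw": 2.5},
  {"x": 0,"y": 0,"z": 0,"rx": 0,"ry": 0,"rz": 0.08,"jaw": 2.5},
  {"x": 0,"y": 0,"z": 0,"rx": 0,"ry": 0,"rz": 0.08,"jaw": 2.5},
  {"x": 0,"y": 0,"z": 0,"rx": 0,"ry": 0,"rz": 0.08,"jaw": 2.5},
])

```text
clock: 15.05
tool_pos: [0.5451, -0.1942, 0.195]
eef_rot: [0.151, 0.988, -0.0, 0.001]
contact_force: [0.7, 0.2, 0.9]
opening: 0.341
finger_force: 39.3
```

```bash
python3 -c "
from h import *
to([.5446,-.1943,.195],209.6)"
```

```text
clk 15.05 pos [ 0.5451 -0.1942  0.195 ] yaw 162.59 q7 0.773 F [0.7 0.2 0.9] M [-0.088 -0.496  0.213] open 30.05203609441847
cm [ 0.05 -0.02  0.  ]
rot [-7.000e-04  1.100e-03 -8.205e-01]
```

Emit:
send_rows([
  {"x": 0,"y": 0,"z": 0,"rx": 0,"ry": 0,"rz": 0.08,"jaw": 2.5},
  {"x": 0,"y": 0,"z": 0,"rx": 0,"ry": 0,"rz": 0.08,"jaw": 2.5},
  {"x": 0,"y": 0,"z": 0,"rx": 0,"ry": 0,"rz": 0.08,"jaw": 2.5},
  {"x": 0,"y": 0,"z": 0,"rx": 0,"ry": 0,"rz": 0.08,"jaw": 2.5},
  {"x": 0,"y": 0,"z": 0,"rx": 0,"ry": 0,"rz": 0,"jaw": 2.5},
])

```text
clock: 15.55
tool_pos: [0.5453, -0.1942, 0.1952]
eef_rot: [0.306, 0.952, -0.0, 0.001]
contact_force: [1.1, -0.5, 1.2]
opening: 0.344
finger_force: 39.3
```

```bash
python3 -c "
from h import *
to([.5446,-.1943,.195],209.6)"
```

```text
clk 15.55 pos [ 0.5453 -0.1942  0.1952] yaw 144.41 q7 0.502 F [ 1.1 -0.5  1.2] M [-0.127 -0.669  0.162] open 30.33083509232736
cm [ 0.05 -0.05  0.02]
rot [-1.0000e-03  1.6000e-03 -1.1379e+00]
```

Emit:
send_rows([
  {"x": 0.02,"y": -0.02,"z": 0,"rx": 0,"ry": 0,"rz": 0.06,"jaw": 2.5},
  {"x": 0.02,"y": -0.02,"z": 0,"rx": 0,"ry": 0,"rz": 0.06,"jaw": 2.5},
  {"x": 0,"y": 0,"z": 0,"rx": 0,"ry": 0,"rz": 0.06,"jaw": 2.5},
  {"x": 0,"y": 0,"z": 0,"rx": 0,"ry": 0,"rz": 0.06,"jaw": 2.5},
  {"x": 0,"y": 0,"z": 0,"rx": 0,"ry": 0,"rz": 0,"jaw": 2.5},
])

```text
clock: 16.05
tool_pos: [0.5451, -0.1943, 0.1953]
eef_rot: [0.417, 0.909, 0.0, 0.001]
contact_force: [2.4, 0.5, 1.0]
opening: 0.336
finger_force: 39.3
```

```bash
python3 -c "
from h import *
to([.5446,-.1943,.195],209.6)"
```

```text
clk 16.05 pos [ 0.5451 -0.1943  0.1953] yaw 130.72 q7 0.302 F [2.4 0.5 1. ] M [-0.131 -1.041  0.096] open 29.586588516641218
cm [ 0.04 -0.04  0.03]
rot [-4.0000e-04  2.7000e-03 -1.3767e+00]
```

Emit:
send_rows([
  {"x": -0.04,"y": 0.04,"z": 0,"rx": 0,"ry": 0,"rz": 0.03,"jaw": 2.5},
  {"x": -0.04,"y": 0.04,"z": 0,"rx": 0,"ry": 0,"rz": 0.03,"jaw": 2.5},
  {"x": -0.03,"y": 0.03,"z": 0,"rx": 0,"ry": 0,"rz": 0,"jaw": 2.5},
  {"x": 0,"y": 0,"z": 0,"rx": 0,"ry": 0,"rz": 0,"jaw": 2.5},
  {"x": 0,"y": 0,"z": 0,"rx": 0,"ry": 0,"rz": 0,"jaw": 2.5},
])

```text
clock: 16.55
tool_pos: [0.5457, -0.1945, 0.1949]
eef_rot: [0.445, 0.896, -0.0, 0.0]
contact_force: [1.9, -0.9, 1.1]
opening: 0.344
finger_force: 39.3
```

```bash
python3 -c "
from h import *
to([.5446,-.1943,.195],209.6)"
```

```text
clk 16.55 pos [ 0.5457 -0.1945  0.1949] yaw 127.16 q7 0.252 F [ 1.9 -0.9  1.1] M [-0.127 -0.914  0.166] open 30.27727054094031
cm [ 0.08 -0.07 -0.01]
rot [-7.0000e-04  2.0000e-04 -1.4389e+00]
```

Emit:
send_rows([
  {"x": 0,"y": 0,"z": 0,"rx": 0,"ry": 0,"rz": 0.03,"jaw": 2.5},
  {"x": 0,"y": 0,"z": 0,"rx": 0,"ry": 0,"rz": 0.03,"jaw": 2.5},
  {"x": 0,"y": 0,"z": 0,"rx": 0,"ry": 0,"rz": 0,"jaw": 2.5},
  {"x": 0,"y": 0,"z": 0,"rx": 0,"ry": 0,"rz": 0,"jaw": 2.5},
  {"x": 0,"y": 0,"z": 0,"rx": 0,"ry": 0,"rz": 0,"jaw": 2.5},
])

```text
clock: 17.05
tool_pos: [0.5456, -0.1946, 0.1949]
eef_rot: [0.472, 0.882, -0.0, 0.0]
contact_force: [1.9, -1.6, 1.2]
opening: 0.344
finger_force: 39.3
```

```bash
python3 -c "
from h import *
to([.5446,-.1943,.195],209.6)"
```

```text
clk 17.05 pos [ 0.5456 -0.1946  0.1949] yaw 123.7 q7 0.202 F [ 1.9 -1.6  1.2] M [-0.142 -1.049  0.082] open 30.272317367116525
cm [ 0.08 -0.07 -0.01]
rot [-9.0000e-04  2.0000e-04 -1.4993e+00]
```

Emit:
send_rows([
  {"x": 0,"y": 0,"z": 0,"rx": 0,"ry": 0,"rz": 0.02,"jaw": 2.5},
  {"x": 0,"y": 0,"z": 0,"rx": 0,"ry": 0,"rz": 0.02,"jaw": 2.5},
  {"x": 0,"y": 0,"z": 0,"rx": 0,"ry": 0,"rz": 0,"jaw": 2.5},
  {"x": 0,"y": 0,"z": 0,"rx": 0,"ry": 0,"rz": 0,"jaw": 2.5},
  {"x": 0,"y": 0,"z": 0,"rx": 0,"ry": 0,"rz": 0,"jaw": 2.5},
])

```text
clock: 17.55
tool_pos: [0.5456, -0.1946, 0.1949]
eef_rot: [0.489, 0.872, -0.0, 0.0]
contact_force: [2.7, -0.6, 0.9]
opening: 0.336
finger_force: 39.3
```

```bash
python3 -c "
from h import *
to([.5446,-.1943,.195],209.6)"
```

```text
clk 17.55 pos [ 0.5456 -0.1946  0.1949] yaw 121.4 q7 0.169 F [ 2.7 -0.6  0.9] M [-0.164 -1.057  0.153] open 29.645302991538717
cm [ 0.08 -0.07 -0.01]
rot [-9.0000e-04  2.0000e-04 -1.5394e+00]
```

Emit:
send_rows([
  {"x": 0,"y": 0,"z": 0,"rx": 0,"ry": 0,"rz": 0.02,"jaw": 2.5},
  {"x": 0,"y": 0,"z": 0,"rx": 0,"ry": 0,"rz": 0.02,"jaw": 2.5},
  {"x": 0,"y": 0,"z": 0,"rx": 0,"ry": 0,"rz": 0,"jaw": 2.5},
  {"x": 0,"y": 0,"z": 0,"rx": 0,"ry": 0,"rz": 0,"jaw": 2.5},
  {"x": 0,"y": 0,"z": 0,"rx": 0,"ry": 0,"rz": 0,"jaw": 2.5},
], grip_force=55)

```text
clock: 18.05
tool_pos: [0.5456, -0.1945, 0.1949]
eef_rot: [0.507, 0.862, -0.0, 0.0]
contact_force: [2.4, -0.6, 0.1]
opening: 0.336
finger_force: 54.0
```

```bash
python3 -c "
from h import *
to([.5446,-.1943,.195],209.6)"
```

```text
clk 18.05 pos [ 0.5456 -0.1945  0.1949] yaw 119.11 q7 0.136 F [ 2.4 -0.6  0.1] M [-0.175 -1.122  0.152] open 29.62497521023326
cm [ 0.07 -0.08 -0.01]
rot [-9.0000e-04  3.0000e-04 -1.5793e+00]
```

Emit:
send_rows([
  {"x": 0,"y": 0,"z": 0,"rx": 0,"ry": 0,"rz": 0.02,"jaw": 2.5},
  {"x": 0,"y": 0,"z": 0,"rx": 0,"ry": 0,"rz": 0.02,"jaw": 2.5},
  {"x": 0,"y": 0,"z": 0,"rx": 0,"ry": 0,"rz": 0,"jaw": 2.5},
  {"x": 0,"y": 0,"z": 0,"rx": 0,"ry": 0,"rz": 0,"jaw": 2.5},
  {"x": 0,"y": 0,"z": 0,"rx": 0,"ry": 0,"rz": 0,"jaw": 2.5},
])

```text
clock: 18.55
tool_pos: [0.5456, -0.1946, 0.1949]
eef_rot: [0.524, 0.852, -0.0, 0.0]
contact_force: [3.1, -0.4, 0.9]
opening: 0.339
finger_force: 54.1
```

```bash
python3 -c "
from h import *
to([.5446,-.1943,.195],209.6)"
```

```text
clk 18.55 pos [ 0.5456 -0.1946  0.1949] yaw 116.82 q7 0.103 F [ 3.1 -0.4  0.9] M [-0.182 -1.249  0.123] open 29.834697091723452
cm [ 0.07 -0.08 -0.01]
rot [-9.0000e-04  3.0000e-04 -1.6193e+00]
```

Emit:
send_rows([
  {"x": 0,"y": 0,"z": 0,"rx": 0,"ry": 0,"rz": 0.02,"jaw": 2.5},
  {"x": 0,"y": 0,"z": 0,"rx": 0,"ry": 0,"rz": 0.02,"jaw": 2.5},
  {"x": 0,"y": 0,"z": 0,"rx": 0,"ry": 0,"rz": 0,"jaw": 2.5},
  {"x": 0,"y": 0,"z": 0,"rx": 0,"ry": 0,"rz": 0,"jaw": 2.5},
  {"x": 0,"y": 0,"z": 0,"rx": 0,"ry": 0,"rz": 0,"jaw": 2.5},
])

```text
clock: 19.05
tool_pos: [0.5456, -0.1946, 0.1949]
eef_rot: [0.541, 0.841, -0.0, 0.0]
contact_force: [3.0, -1.2, 1.8]
opening: 0.338
finger_force: 54.1
```

```bash
python3 -c "
from h import *
to([.5446,-.1943,.195],209.6)"
```

```text
clk 19.05 pos [ 0.5456 -0.1946  0.1949] yaw 114.53 q7 0.07 F [ 3.  -1.2  1.8] M [-0.229 -1.298  0.15 ] open 29.781732378141754
cm [ 0.07 -0.08 -0.01]
rot [-9.0000e-04  3.0000e-04 -1.6593e+00]
```

Emit:
send_rows([
  {"x": 0,"y": 0,"z": 0,"rx": 0,"ry": 0,"rz": 0.02,"jaw": 2.5},
  {"x": 0,"y": 0,"z": 0,"rx": 0,"ry": 0,"rz": 0.02,"jaw": 2.5},
  {"x": 0,"y": 0,"z": 0,"rx": 0,"ry": 0,"rz": 0,"jaw": 2.5},
  {"x": 0,"y": 0,"z": 0,"rx": 0,"ry": 0,"rz": 0,"jaw": 2.5},
  {"x": 0,"y": 0,"z": 0,"rx": 0,"ry": 0,"rz": 0,"jaw": 2.5},
])

```text
clock: 19.55
tool_pos: [0.5456, -0.1946, 0.1949]
eef_rot: [0.557, 0.83, -0.0, 0.0]
contact_force: [3.0, -0.7, 0.7]
opening: 0.339
finger_force: 54.1
```

```bash
python3 -c "
from h import *
to([.5446,-.1943,.195],209.6)"
```

```text
clk 19.55 pos [ 0.5456 -0.1946  0.1949] yaw 112.24 q7 0.038 F [ 3.  -0.7  0.7] M [-0.273 -1.339  0.214] open 29.837203810590882
cm [ 0.06 -0.08 -0.01]
rot [-9.0000e-04  3.0000e-04 -1.6993e+00]
```

Emit:
send_rows([
  {"x": 0,"y": 0,"z": 0,"rx": 0,"ry": 0,"rz": 0.02,"jaw": 2.5},
  {"x": 0,"y": 0,"z": 0,"rx": 0,"ry": 0,"rz": 0.02,"jaw": 2.5},
  {"x": 0,"y": 0,"z": 0,"rx": 0,"ry": 0,"rz": 0,"jaw": 2.5},
  {"x": 0,"y": 0,"z": 0,"rx": 0,"ry": 0,"rz": 0,"jaw": 2.5},
  {"x": 0,"y": 0,"z": 0,"rx": 0,"ry": 0,"rz": 0,"jaw": 2.5},
])

```text
clock: 20.05
tool_pos: [0.5456, -0.1946, 0.1949]
eef_rot: [0.574, 0.819, -0.0, 0.0]
contact_force: [3.9, -1.4, 0.9]
opening: 0.339
finger_force: 54.2
```

```bash
python3 -c "
from h import *
to([.5446,-.1943,.195],209.6)"
```

```text
clk 20.05 pos [ 0.5456 -0.1946  0.1949] yaw 109.94 q7 0.005 F [ 3.9 -1.4  0.9] M [-0.391 -1.376  0.259] open 29.840748943993155
cm [ 0.07 -0.08 -0.01]
rot [-1.0000e-03  3.0000e-04 -1.7393e+00]
```

Emit:
send_rows([
  {"x": 0,"y": 0,"z": 0,"rx": 0,"ry": 0,"rz": 0.02,"jaw": 2.5},
  {"x": 0,"y": 0,"z": 0,"rx": 0,"ry": 0,"rz": 0,"jaw": 2.5},
  {"x": 0,"y": 0,"z": 0,"rx": 0,"ry": 0,"rz": 0,"jaw": 2.5},
  {"x": 0,"y": 0,"z": 0,"rx": 0,"ry": 0,"rz": 0,"jaw": 2.5},
  {"x": 0,"y": 0,"z": 0,"rx": 0,"ry": 0,"rz": 0,"jaw": 2.5},
])

```text
clock: 20.55
tool_pos: [0.5456, -0.1946, 0.1948]
eef_rot: [0.582, 0.813, -0.0, 0.0]
contact_force: [3.5, -0.9, 1.0]
opening: 0.338
finger_force: 54.2
```

```bash
python3 -c "
from h import *
to([.5446,-.1943,.195],209.6)"
```

```text
clk 20.55 pos [ 0.5456 -0.1946  0.1948] yaw 108.8 q7 -0.011 F [ 3.5 -0.9  1. ] M [-0.407 -1.405  0.284] open 29.744140505932787
cm [ 0.06 -0.09 -0.02]
rot [-9.0000e-04  2.0000e-04 -1.7594e+00]
```

The torque climbed steadily from 0.15 to 0.28 N m over the last 0.1 rad, so the lock is at its stop. I'll relieve the twist and lift out.

Emit:
send_rows([
  {"x": 0,"y": 0,"z": 0,"rx": 0,"ry": 0,"rz": -0.07,"jaw": 2.5},
  {"x": 0,"y": 0,"z": 0,"rx": 0,"ry": 0,"rz": -0.07,"jaw": 2.5},
  {"x": 0,"y": 0,"z": 0,"rx": 0,"ry": 0,"rz": -0.07,"jaw": 2.5},
  {"x": 0,"y": 0,"z": 0,"rx": 0,"ry": 0,"rz": -0.06,"jaw": 2.5},
  {"x": 0,"y": 0,"z": 0,"rx": 0,"ry": 0,"rz": 0,"jaw": 2.5},
])

```text
clock: 21.05
tool_pos: [0.5451, -0.1942, 0.1946]
eef_rot: [0.468, 0.884, -0.0, -0.001]
contact_force: [3.0, 0.2, 1.8]
opening: 0.335
finger_force: 53.9
```

Emit:
send_rows([
  {"x": 0,"y": 0,"z": -0.5,"rx": 0,"ry": 0,"rz": 0,"jaw": 2.5},
  {"x": 0,"y": 0,"z": -0.8,"rx": 0,"ry": 0,"rz": 0,"jaw": 2.5},
  {"x": 0,"y": 0,"z": -1,"rx": 0,"ry": 0,"rz": 0,"jaw": 2.5},
  {"x": 0,"y": 0,"z": -1.5,"rx": 0,"ry": 0,"rz": 0,"jaw": 2.5},
  {"x": 0,"y": 0,"z": -1.5,"rx": 0,"ry": 0,"rz": 0,"jaw": 2.5},
])

```text
clock: 21.55
tool_pos: [0.5448, -0.1947, 0.249]
eef_rot: [0.468, 0.884, -0.001, -0.0]
contact_force: [0.8, 0.4, -2.2]
opening: 0.339
finger_force: 53.8
```

```bash
python3 -c "
from h import *
s=to([.5105,.313,.35],180)
import pickle
w=snap('wrist','w7.png'); pickle.dump(w,open('w7.pkl','wb'))
for z in (.1346,): print(proj(w,s['tool_pos']-[0,0,z]))
g=cv2.cvtColor(w['img'],cv2.COLOR_RGB2GRAY)
for v in (215,220,225,230): print(v,g[v,308:340].tolist())
"
```

```text
clk 21.55 pos [ 0.5448 -0.1947  0.249 ] yaw 124.24 q7 0.272 F [ 0.8  0.4 -2.2] M [-0.03  -0.148 -0.031] open 29.84709699931369
cm [ 43.9   25.71 -10.15]
rot [-1.900e-03 -9.000e-04 -9.731e-01]
(np.float64(324.5110578653045), np.float64(233.87500507624705))
215 [151, 151, 161, 165, 166, 166, 166, 167, 166, 166, 167, 166, 163, 135, 108, 98, 97, 97, 102, 125, 156, 165, 167, 167, 167, 167, 166, 166, 167, 166, 167, 166]
220 [159, 165, 166, 165, 166, 166, 166, 166, 165, 166, 167, 166, 165, 160, 139, 111, 100, 98, 98, 102, 126, 156, 167, 167, 167, 168, 168, 167, 168, 168, 168, 167]
225 [144, 158, 165, 166, 166, 166, 166, 166, 166, 166, 166, 164, 147, 124, 115, 114, 109, 101, 99, 98, 101, 124, 156, 165, 167, 167, 166, 166, 167, 166, 167, 166]
230 [193, 161, 146, 142, 148, 173, 188, 201, 237, 241, 220, 194, 173, 162, 161, 160, 150, 129, 139, 146, 145, 152, 173, 187, 176, 169, 171, 184, 173, 160, 155, 148]
```

Emit:
send_rows([
  {"x": 0,"y": 0,"z": -2,"rx": 0,"ry": 0,"rz": -0.14,"jaw": 2.5},
  {"x": 0,"y": 0,"z": -2,"rx": 0,"ry": 0,"rz": -0.14,"jaw": 2.5},
  {"x": 0,"y": 0,"z": -2,"rx": 0,"ry": 0,"rz": -0.14,"jaw": 2.5},
  {"x": 0,"y": 0,"z": -2,"rx": 0,"ry": 0,"rz": -0.14,"jaw": 2.5},
  {"x": 0,"y": 0,"z": -2,"rx": 0,"ry": 0,"rz": -0.14,"jaw": 2.5},
])

```text
clock: 22.1
tool_pos: [0.5451, -0.1946, 0.3492]
eef_rot: [0.133, 0.991, -0.001, -0.0]
contact_force: [0.7, 0.6, -2.8]
opening: 0.342
finger_force: 53.8
```

Emit:
send_rows([
  {"x": 0,"y": 0,"z": 0,"rx": 0,"ry": 0,"rz": -0.14,"jaw": 2.5},
  {"x": 0,"y": 0,"z": 0,"rx": 0,"ry": 0,"rz": -0.133,"jaw": 2.5},
  {"x": 0.3,"y": 4.4,"z": 0,"rx": 0,"ry": 0,"rz": 0,"jaw": 2.5},
  {"x": 0.3,"y": 4.4,"z": 0,"rx": 0,"ry": 0,"rz": 0,"jaw": 2.5},
  {"x": 0.3,"y": 4.4,"z": 0,"rx": 0,"ry": 0,"rz": 0,"jaw": 2.5},
])

```text
clock: 22.6
tool_pos: [0.536, -0.0614, 0.3482]
eef_rot: [0.001, 1.0, -0.001, -0.0]
contact_force: [0.4, 0.4, -2.4]
opening: 0.342
finger_force: 53.8
```

Emit:
send_rows([
  {"x": 0.3,"y": 4.4,"z": 0,"rx": 0,"ry": 0,"rz": 0,"jaw": 2.5},
  {"x": 0.3,"y": 4.4,"z": 0,"rx": 0,"ry": 0,"rz": 0,"jaw": 2.5},
  {"x": 0.3,"y": 4.4,"z": 0,"rx": 0,"ry": 0,"rz": 0,"jaw": 2.5},
  {"x": 0.3,"y": 4.4,"z": 0,"rx": 0,"ry": 0,"rz": 0,"jaw": 2.5},
  {"x": 0.3,"y": 4.4,"z": 0,"rx": 0,"ry": 0,"rz": 0,"jaw": 2.5},
])

```text
clock: 23.1
tool_pos: [0.521, 0.1588, 0.3482]
eef_rot: [0.0, 1.0, -0.001, 0.0]
contact_force: [0.6, 1.2, -2.5]
opening: 0.332
finger_force: 53.8
```

Emit:
send_rows([
  {"x": 0.3,"y": 4.4,"z": 0,"rx": 0,"ry": 0,"rz": 0,"jaw": 2.5},
  {"x": 0.3,"y": 4.4,"z": 0,"rx": 0,"ry": 0,"rz": 0,"jaw": 2.5},
  {"x": 0.2,"y": 4,"z": 0,"rx": 0,"ry": 0,"rz": 0,"jaw": 2.5},
  {"x": 0,"y": 0,"z": 0,"rx": 0,"ry": 0,"rz": 0,"jaw": 2.5},
  {"x": 0,"y": 0,"z": 0,"rx": 0,"ry": 0,"rz": 0,"jaw": 2.5},
])

```text
clock: 23.6
tool_pos: [0.5129, 0.2862, 0.3478]
eef_rot: [-0.001, 1.0, -0.001, -0.0]
contact_force: [1.2, -0.2, -2.6]
opening: 0.335
finger_force: 53.8
```

```bash
python3 -c "
from h import *
s=to([.5105,.3125,.1446],180)"
```

```text
clk 23.6 pos [0.5129 0.2862 0.3478] yaw -179.86 q7 0.404 F [ 1.2 -0.2 -2.6] M [ 0.014 -0.131  0.008] open 29.50929785847458
cm [ 0.23  2.66 20.32]
rot [-0.0015 -0.0001  0.0024]
```

Correct sideways, then go down to just above the plate (tip ~0.105) and look numerically.

Emit:
send_rows([
  {"x": 0.23,"y": 2.66,"z": 0,"rx": -0.001,"ry": 0,"rz": 0.002,"jaw": 2.5},
  {"x": 0,"y": 0,"z": 3,"rx": 0,"ry": 0,"rz": 0,"jaw": 2.5},
  {"x": 0,"y": 0,"z": 3,"rx": 0,"ry": 0,"rz": 0,"jaw": 2.5},
  {"x": 0,"y": 0,"z": 3,"rx": 0,"ry": 0,"rz": 0,"jaw": 2.5},
  {"x": 0,"y": 0,"z": 0.8,"rx": 0,"ry": 0,"rz": 0,"jaw": 2.5},
])

```text
clock: 24.1
tool_pos: [0.5112, 0.308, 0.2463]
eef_rot: [0.002, 1.0, -0.003, -0.002]
contact_force: [-0.1, 0.1, -2.4]
opening: 0.336
finger_force: 53.8
```

Emit:
send_rows([
  {"x": 0,"y": 0,"z": 0,"rx": 0,"ry": 0,"rz": 0,"jaw": 2.5},
  {"x": 0,"y": 0,"z": 0,"rx": 0,"ry": 0,"rz": 0,"jaw": 2.5},
  {"x": 0,"y": 0,"z": 0,"rx": 0,"ry": 0,"rz": 0,"jaw": 2.5},
  {"x": 0,"y": 0,"z": 0,"rx": 0,"ry": 0,"rz": 0,"jaw": 2.5},
  {"x": 0,"y": 0,"z": 0,"rx": 0,"ry": 0,"rz": 0,"jaw": 2.5},
])

```text
clock: 24.6
tool_pos: [0.5114, 0.3125, 0.2503]
eef_rot: [0.001, 1.0, 0.0, 0.0]
contact_force: [0.5, 0.3, -2.5]
opening: 0.335
finger_force: 53.8
```

Run:
```python
from h import *
s=to([.5105,.3125,.1446],180)
w=snap('wrist','w8.png'); tip=s['tool_pos']-[0,0,.1346]; print('tip',proj(w,tip))
h=cv2.cvtColor(w['img'],cv2.COLOR_RGB2HSV); m=((abs(h[...,0].astype(int)-109)<10)&(h[...,1]>90)).astype(np.uint8)
m[:150]=0;m[260:]=0;m[:,:260]=0;m[:,390:]=0
n,l,st,c=cv2.connectedComponentsWithStats(m)
for i in range(1,n):
    if st[i,4]>60: x,y,a,b,_=st[i]; print(st[i],ray(w,x,y,.095).round(4),ray(w,x+a,y+b,.095).round(4))
```

```text
clk 24.6 pos [0.5114 0.3125 0.2503] yaw 179.89 q7 0.276 F [ 0.5  0.3 -2.5] M [ 0.052 -0.112  0.018] open 29.55067052332278
cm [ 1.000e-01 -1.000e-02  1.057e+01]
rot [ 0.0009  0.001  -0.0018]
tip (np.float64(323.0539313164902), np.float64(232.6821218590375))
[373 150  17  25 148] [0.4543 0.3491 0.095 ] [0.4725 0.3625 0.095 ]
[326 154  27  18 225] [0.4571 0.3147 0.095 ] [0.4703 0.3348 0.095 ]
[309 211  28  24 327] [0.4999 0.3016 0.095 ] [0.5191 0.3233 0.095 ]
```

Emit:
send_rows([
  {"x": 0,"y": 0,"z": 2.5,"rx": 0,"ry": 0,"rz": 0,"jaw": 2.5},
  {"x": 0,"y": 0,"z": 2.5,"rx": 0,"ry": 0,"rz": 0,"jaw": 2.5},
  {"x": 0,"y": 0,"z": 2.5,"rx": 0,"ry": 0,"rz": 0,"jaw": 2.5},
  {"x": 0,"y": 0,"z": 2.3,"rx": 0,"ry": 0,"rz": 0,"jaw": 2.5},
  {"x": 0,"y": 0,"z": 0.3,"rx": 0,"ry": 0,"rz": 0,"jaw": 2.5},
])

```text
clock: 25.15
tool_pos: [0.5102, 0.3107, 0.1459]
eef_rot: [0.001, 1.0, -0.002, -0.002]
contact_force: [-1.2, -0.9, -1.7]
opening: 0.339
finger_force: 53.8
```

Emit:
send_rows([
  {"x": 0,"y": 0,"z": 0,"rx": 0,"ry": 0,"rz": 0,"jaw": 2.5},
  {"x": 0,"y": 0,"z": 0,"rx": 0,"ry": 0,"rz": 0,"jaw": 2.5},
  {"x": 0,"y": 0,"z": 0,"rx": 0,"ry": 0,"rz": 0,"jaw": 2.5},
  {"x": 0,"y": 0,"z": 0,"rx": 0,"ry": 0,"rz": 0,"jaw": 2.5},
  {"x": 0,"y": 0,"z": 0,"rx": 0,"ry": 0,"rz": 0,"jaw": 2.5},
])

```text
clock: 25.65
tool_pos: [0.5114, 0.3123, 0.1491]
eef_rot: [0.001, 1.0, 0.0, 0.0]
contact_force: [0.8, -0.8, -2.1]
opening: 0.339
finger_force: 53.8
```

```bash
python3 -c "
from h import *
s=to([.5111,.313,.1446],180)"
```

```text
clk 25.65 pos [0.5114 0.3123 0.1491] yaw 179.89 q7 0.164 F [ 0.8 -0.8 -2.1] M [ 0.041 -0.187 -0.014] open 29.823432437193556
cm [0.03 0.06 0.45]
rot [ 0.0007  0.0007 -0.0019]
```

Emit:
send_rows([
  {"x": 0,"y": 0,"z": 0.15,"rx": 0,"ry": 0,"rz": 0,"jaw": 2.5},
  {"x": 0,"y": 0,"z": 0.15,"rx": 0,"ry": 0,"rz": 0,"jaw": 2.5},
  {"x": 0,"y": 0,"z": 0.1,"rx": 0,"ry": 0,"rz": 0,"jaw": 2.5},
  {"x": 0,"y": 0,"z": 0,"rx": 0,"ry": 0,"rz": 0,"jaw": 2.5},
  {"x": 0,"y": 0,"z": 0,"rx": 0,"ry": 0,"rz": 0,"jaw": 2.5},
])

```text
clock: 26.15
tool_pos: [0.5112, 0.3121, 0.1447]
eef_rot: [0.001, 1.0, -0.0, 0.0]
contact_force: [-0.2, -1.5, 2.5]
opening: 0.337
finger_force: 53.9
```

The handle is seated: Fz is up and the height matches the pick. Release and retract.

Emit:
send_rows([
  {"x": 0,"y": 0,"z": 0,"rx": 0,"ry": 0,"rz": 0,"jaw": 3.6},
  {"x": 0,"y": 0,"z": 0,"rx": 0,"ry": 0,"rz": 0,"jaw": 4.4},
  {"x": 0,"y": 0,"z": 0,"rx": 0,"ry": 0,"rz": 0,"jaw": 5.2},
  {"x": 0,"y": 0,"z": 0,"rx": 0,"ry": 0,"rz": 0,"jaw": 5.2},
  {"x": 0,"y": 0,"z": 0,"rx": 0,"ry": 0,"rz": 0,"jaw": 5.2},
])

```text
clock: 26.65
tool_pos: [0.5111, 0.3123, 0.1444]
eef_rot: [0.001, 1.0, 0.0, -0.0]
contact_force: [-0.1, -0.7, -0.4]
opening: 0.588
finger_force: 0.0
```

Emit:
send_rows([
  {"x": 0,"y": 0,"z": -1,"rx": 0,"ry": 0,"rz": 0,"jaw": 5.2},
  {"x": 0,"y": 0,"z": -2,"rx": 0,"ry": 0,"rz": 0,"jaw": 5.2},
  {"x": 0,"y": 0,"z": -3,"rx": 0,"ry": 0,"rz": 0,"jaw": 5.2},
  {"x": 0,"y": 0,"z": -4,"rx": 0,"ry": 0,"rz": 0,"jaw": 5.2},
  {"x": 0,"y": 0,"z": -4,"rx": 0,"ry": 0,"rz": 0,"jaw": 5.2},
])

```text
clock: 27.15
tool_pos: [0.5108, 0.3121, 0.2864]
eef_rot: [0.001, 1.0, 0.0, -0.0]
contact_force: [-0.4, 0.8, 0.4]
opening: 0.59
finger_force: 0.0
```

Emit:
send_rows([
  {"x": 0,"y": 0,"z": -2,"rx": 0,"ry": 0,"rz": 0,"jaw": 5.2},
  {"x": 0,"y": 0,"z": 0,"rx": 0,"ry": 0,"rz": 0,"jaw": 5.2},
  {"x": 0,"y": 0,"z": 0,"rx": 0,"ry": 0,"rz": 0,"jaw": 5.2},
  {"x": 0,"y": 0,"z": 0,"rx": 0,"ry": 0,"rz": 0,"jaw": 5.2},
  {"x": 0,"y": 0,"z": 0,"rx": 0,"ry": 0,"rz": 0,"jaw": 5.2},
])

```text
clock: 27.65
tool_pos: [0.5108, 0.3115, 0.3031]
eef_rot: [0.001, 1.0, -0.001, -0.001]
contact_force: [-0.2, 0.5, 0.5]
opening: 0.587
finger_force: 0.0
```

Run:
```python
from h import *
s=to(None)
w=snap('wrist','w9.png'); im=w['img'].astype(int); print('pred',proj(w,[.511,.3123,.175]),proj(w,[.498,.2115,.17]))
c=cv2.cvtColor(w['img'],cv2.COLOR_RGB2HSV)
u,v=np.round(proj(w,[.511,.3123,.175])).astype(int)
m=((im.max(2)<75)).astype(np.uint8); 
cs,_=cv2.findContours(m,cv2.RETR_EXTERNAL,cv2.CHAIN_APPROX_NONE)
for k in cs:
    if cv2.contourArea(k)>250: print(cv2.boundingRect(k))
cv2.imwrite('pics/c9.png',cv2.cvtColor(w['img'],cv2.COLOR_RGB2BGR))
cc=im[v-25:v+26,u-25:u+26]; g=cc.max(2)-cc.min(2); mm=((cc.min(2)>120)&(g<40)); yy,xx=np.nonzero(mm); print('cap',u-25+xx.mean(),v-25+yy.mean(),mm.sum())
```

```text
clk 27.65 pos [0.5108 0.3115 0.3031] yaw 179.91 q7 0.333 F [-0.2  0.5  0.5] M [ 0.062 -0.154 -0.037] open 51.700766474548914
pred (np.float64(324.5489858830948), np.float64(236.00321110236095)) (np.float64(183.11462804816463), np.float64(216.55639499769535))
(388, 303, 252, 154)
(0, 291, 640, 189)
(305, 193, 40, 60)
cap 326.41941564561733 235.1300659754948 1061
```

```bash
python3 -c "
from plant import *
print(finish_job())"
```

```text
the job is handed in; nothing more can be done
None
```

I turned the lock clockwise to its stop with the flat screwdriver (0.28 N m at the end), put the driver back upright in its own hole and handed the job in at about 28 s. Three coloured look-alikes toppled by themselves early on and I left them alone; no verdict was shown.

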